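# Clamp a waste block to a turning blank in the ratchet glue-up clamp

### The arm

A 7-joint arm with a two-finger parallel gripper is mounted at the origin on a cart in front of the work surface, level with it; the furniture and walls round the work are solid. World frame = base frame: x ahead of the robot, y to its left, z up, the work surface at z = 0. Lengths are in m, angles in rad, forces in N, time in s.
With the tool pointing down it reaches from about 0.4 to 0.9 m from the base axis. Payload 5.5 kg.
Tool frame: the origin (TCP) lies midway between the tips of the shut fingers; the grasp point (between the pads) lies 19 mm behind it; y points along the fingers, x is the direction in which the jaws open and shut, and the axes are right-handed (so a half turn about y gives the same grasp; the last joint's range is limited). The gripper opens to 85 mm and grips with 20 to 120 N. Pads are 22 mm wide; open, the fingers measure 114 mm over their backs; the gripper's body (76 mm by 85 mm) begins 54 mm behind the grasp point. The pads swing forward as they close: fully open they stand 13 mm farther back than shut.
Start: joints at [1.386, 0.501, -0.427, 1.55, 0.221, 1.138, -0.21], TCP at [0.281, -0.586, 0.231] pointing down, gripper open.
Joint ranges: [-2.88, 2.88], [-0.31, 2.03], [-1.54, 1.56], [0.2, 2.42], [-1.41, 4.55], [0.19, 2.02], [-2.57, 2.57]. Speed limits (rad/s): [2.57, 2.57, 3.14, 3.14, 3.14, 3.14, 3.14].

### API

Orientations are given as a unit quaternion [w, x, y, z].
In Python, from workcell import get_obs, optics, robot gives the robot as it stands.
- The arm moves only by the tool send_rows, never from a script. Its argument "increments" is a list of rows, each an object of numbers: "jaw": the closure in counts, from 0 (fully open) to 255 (shut); "tx", "ty", "tz": the shift along the world's x, y, z in mm; "rx", "ry", "rz": the turn, a rotation vector about the world's x, y, z in degrees. In form: [{"jaw": .., "tx": .., "ty": .., "tz": .., "rx": .., "ry": .., "rz": ..}, ...]. A call has 1 to 12 rows; each row shifts and turns the commanded pose from where the row before left it; what a row does not reach is not made up. A row lasts 1/12 s, in which the tool goes at most 41.7 mm and 7.16 degrees, less where a joint would pass 70% of its speed; a pose out of reach is approached as far as the arm can. A call is refused whole if a number of a shift passes 41.7 or a number of a turn 7.16, either way. A call with a gripper value outside its range is refused whole. The fingers move at their own pace and stop on an object; the grip force is fixed at half the most. Time passes only in rows, so rows that do not move let the fingers close. It gives the time, the measured TCP pose, the force and the opening at its end, in the units of the state.
- get_obs(): the state, without advancing time (a new reading comes with each control period).
- optics.grab_frame(name): name is "side" or "top"; returns a dict with "color" (384x512x3 uint8, blue, green, red), "mtx" (3x3 intrinsics, pixels), "R" (3x3) and "t" (3): a world point X has camera coordinates R X + t. Camera axes: x right, y down, z forward; pixel columns grow to the right and rows downward; lengths in m; the calibration is good to about 2 mm. A picture is of the moment at which its call begins. There is no depth.
- robot.hand_in(): hands the job in, once; it reports no verdict.
The state is a dict: "t": time; "qpos": joint angles; "joint_vel": joint speeds; "tau": joint torques, N m; "position": TCP position; "tool_rot": TCP orientation; "contact_force": force on the tool from outside, world axes, zero at the start; "wrist_torque": the same for the moment, N m; "width": finger opening in m.
Only numpy, scipy, OpenCV 4.12 (cv2) and the standard library are available. Lean on these libraries where they do the work, as an engineer would, in place of code of your own. Each camera call takes 0.05 s, during which the arm holds its last target. There are 200 camera calls.

### The job

Glue-up at the bench clamp: set the pale loose block on the clamp's bed, centred with its long face flat against the pine block that waits at the iron stop. Then hold the clamp's lever by its cross grip and pump it in short full strokes, stop to stop, each of which advances the toothed bar one tooth, until the spring pad bears firmly on the work: a pull of about 9 to 13 N at the grip at the end of a stroke is right, and then no further stroke, for more pressure starves the joint of glue. Finally swing the lever back to its rest and let go, with the blocks left held tight and the glue bottle left where it stands.

Things in the scene. Friction and masses are not known exactly. Their poses are not given: they have to be found in the camera images.
- clamp: dark iron ratchet clamp on a light board 334 x 112 x 18 mm, fixed. Origin on the bench plane on its centre line; +x is the way the toothed bar advances, lever to stop; y across, z up. Board x -181 to 153 mm. Lever housing x -160 to -55 mm, 116 mm high, 46 mm wide (feet 102). The bar's teeth are 6 mm apart; a hold pawl keeps each tooth gained, the bar cannot go back
- bed (a point): point on the board's top (the bed, z = 18 mm), 0 in the clamp's x and y. Over it, on the bar, is the spring pad (40 wide, 27 high, 2.5 N per mm). The pad's place is not measured: its face starts at x = -2 to 8 mm, leaving 10 to 30 mm free when both blocks are pushed to the stop. Pressure is right when the sleeve's brass mouth stands within the green band of the pad's stem
- lever_hinge (a point): the lever's pivot, at x = -110, y = 0, z = 102 mm in the clamp's frame, axis along the clamp's y. With a pull of P newtons at the grip at the end of a stroke the joint is then held with about 4P - 20 N; it wants 10 to 42 N, best 16 to 33
- lever_grip (a point): middle of the lever's wooden cross grip, 120 mm from the pivot, about 222 mm over the bench: round, 24 mm thick, 104 mm long along the clamp's y, on a stem 16 (x) x 9 (y) mm. Pinch it from above across the clamp's x; it turns between the pads. Pull is 0 to 5 N while the pad is free, then grows about 4 N a tooth. An arm that yields under it falls short: lead it on
- lever (a joint): angle, rad: 0 at the rest stop, leaning 0.128 to the work (+x of the clamp); 0.256 at the other stop, leaning 0.128 the other way. Pulling the grip to -x, away from the work, is the working stroke (31 mm). From under 0.02 to over 0.24 gains one tooth; shorter may gain none. It stays where left; starts at 0 to 0.1
- stop: iron angle block fixed on the bed at x = 101 to 111 mm of the clamp, 86 mm wide, 46 high, 32 long; origin on the bed at the foot of its working face, mid-width; axes are the clamp's, the face looks to -x
- pine_mid (a point): centre of the pine block, 45 (x) x 70 (y) x 35 (z) mm, loose on the bed within 3 mm of the stop's face; the point's axes run along the block's edges, x along the clamp
- pine: the same pine block; origin at the centre of its underside, own axes turned -0.541 rad from its edges
- waste_mid (a point): centre of the pale loose block, 38 (x) x 55 (y) x 26 (z) mm, loose, at first flat on the bench to the left; the point's axes run along the block's edges; a 55 x 26 face goes against the pine's 70 x 35 face, so its x runs along the clamp's x, either way round
- waste: the same pale block; origin at the centre of its underside, own axes turned -0.087 rad from its edges
- glue_bottle: white glue bottle, 52 mm thick, 159 mm tall, loose on the bench to the right; origin under its middle; to be left alone
Things that resemble listed ones, but are neither listed nor needed, are in the scene too. What is shaped like the waste but purple is not meant.

How it is judged:
By the outcome, as a careful person would: the job done as asked, in the order asked, and still so for the second after the job is handed in, with the robot touching nothing.
It also fails if it takes over 67 s, if anything falls off the work surface, if the arm or the gripper's body presses on something with over 40 N, if the wrist force passes 120 N, or if a joint passes its speed limit or range.

## Working session

There is one attempt and no reset: what is moved stays moved. The work goes in short steps, Python scripts to look and compute and a tool call to move; the robot and the scene stay as the last step left them, time stands still between calls to the robot, and variables do not carry over. Pictures are saved under pics/ and viewed, about 8 in all and at most 12, crops included, and the job is handed in when it is done.

Besides the shell and the picture viewer there is one more tool, called after "Call:" in YAML: its name, and indented under it one key for each argument. send_rows: Moves the arm, as the interface text tells. Its arguments: {"type":"object","properties":{"increments":{"type":"array"}},"required":["increments"]}

```bash
mkdir -p pics; ls; python3 - <<'E'
from workcell import get_obs, optics, robot
import cv2
print(get_obs())
for n in("top","side"):
    f=optics.grab_frame(n); cv2.imwrite(f"pics/{n}0.png",f["color"]); print(n,f["mtx"].tolist(),f["R"].tolist(),f["t"].tolist())
a=cv2.imread("pics/top0.png");cv2.imwrite("pics/top0b.png",cv2.resize(a,(800,600),interpolation=cv2.INTER_CUBIC))
a=cv2.imread("pics/side0.png");cv2.imwrite("pics/side0b.png",cv2.resize(a,(800,600),interpolation=cv2.INTER_CUBIC))
E
```

```text
pics
{'t': 0.0, 'qpos': array([ 1.38619152,  0.50185386, -0.42676004,  1.55146087,  0.22079122,
        1.13826772, -0.21029183]), 'joint_vel': array([-0.0004924 ,  0.00203843,  0.00023782, -0.00027767,  0.00161357,
       -0.00011722, -0.00138137]), 'tau': array([-5.57977946e-04, -5.69514799e+01, -5.81612214e+00, -2.80938739e+01,
        1.05926738e-02,  1.19079908e-02,  1.36027603e-05]), 'position': array([ 0.28109078, -0.58531296,  0.23024828]), 'tool_rot': array([ 0.59892814, -0.59815886,  0.37705798, -0.37592332]), 'contact_force': array([ 0.19096129, -0.3696439 ,  0.15392594]), 'wrist_torque': array([ 0.04875662, -0.03893475, -0.0405415 ]), 'width': 0.08522130408624047}
top [[422.70629343275897, 0.0, 254.55366976117455], [0.0, 422.70629343275897, 182.0331375533965], [0.0, 0.0, 1.0]] [[0.01910319697951787, -0.9996461612293611, -0.018510002824532253], [-0.9978796095748905, -0.017910785861518345, -0.06257386470793282], [0.06222019495168415, 0.019666115255059662, -0.9978686743509635]] [0.07083976431421368, 0.47477785319678256, 1.315824051037151]
side [[488.35789720802035, 0.0, 252.67963459600736], [0.0, 488.35789720802035, 195.16538352508243], [0.0, 0.0, 1.0]] [[0.9858683015029683, 0.16735412824713256, 0.0075025229286316535], [0.09388550991258121, -0.5148708624090095, -0.8521112052253845], [-0.1387414974695997, 0.8407738047779825, -0.5233069902829963]] [-0.4918495922319471, 0.0928324934518008, 1.5571655730304834]
```

View pics/top0b.png

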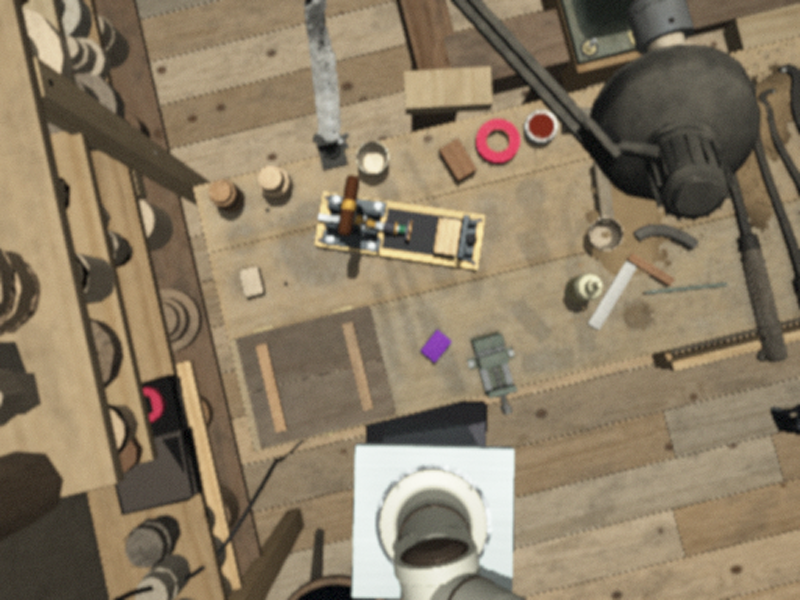

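View pics/side0b.png

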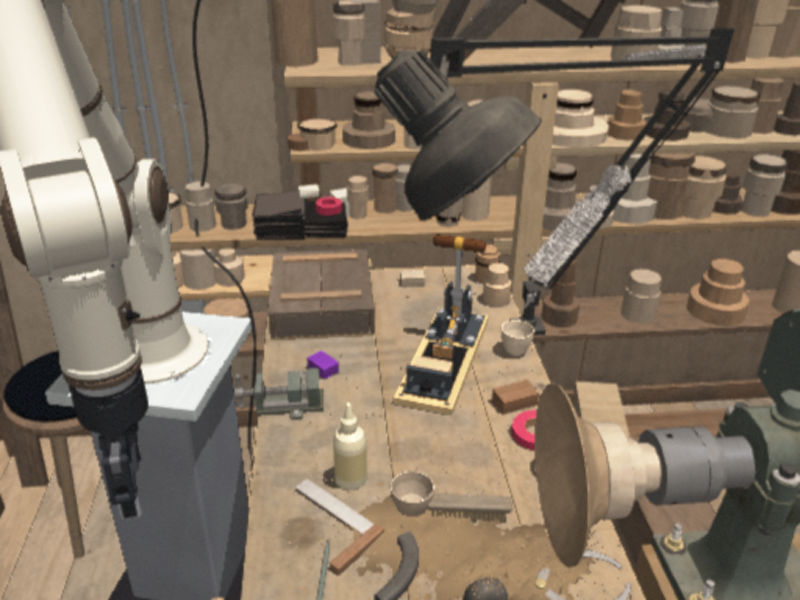

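The top view (800 px scale) shows the clamp at (400,230) with its +x pointing right (about world -y). The candidates for the loose block are the pale block at (251,282) and the purple block at (436,347). The brown (457,160) is another lookalike. The pale one fits; I'll confirm it in an enlarged crop.

```bash
python3 - <<'E'
import cv2,numpy as np
a=cv2.imread("pics/top0.png")
c=a[108:198,145:320]; c=cv2.resize(c,None,fx=4.5,fy=4.5,interpolation=cv2.INTER_CUBIC)
cv2.imwrite("pics/c1.png",c); print(c.shape)
E
cat > h.py <<'E'
import numpy as np,cv2
from workcell import get_obs, optics, robot
def ray(f,u,v,z):
    "world point at height z seen at pixel u,v"
    R,t=f["R"],f["t"]; C=-R.T@t
    d=R.T@np.linalg.solve(f["mtx"],[u,v,1.]); return C+d*(z-C[2])/d[2]
def proj(f,X):
    c=f["R"]@np.asarray(X)+f["t"]; p=f["mtx"]@c; return p[:2]/p[2]
E
```

```text
(405, 788, 3)
```

View pics/c1.png

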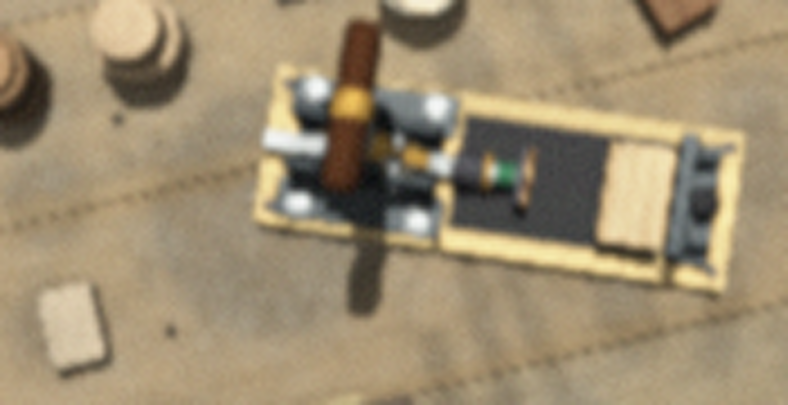

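The crop confirms the pale block at crop (73,326), with the purple one elsewhere. The board corners are about (282,66), (744,133), (722,293) and (254,224). The pine is at (635,197), the pad face at about x=530 and the grip's gold ring at (352,104).

```bash
python3 - <<'E'
from h import *
f=optics.grab_frame("top"); g=optics.grab_frame("side")
P=lambda x,y,z: ray(f,145+(x+.5)/4.5-.5,108+(y+.5)/4.5-.5,z)
B=np.array([P(*p,.018) for p in[(282,66),(744,133),(722,293),(254,224)]])
print("board",B.round(4).tolist(),[np.linalg.norm(B[i]-B[i-1]).round(4) for i in range(4)])
ex=((B[1]+B[2])-(B[0]+B[3]))[:2]; yaw=np.arctan2(ex[1],ex[0]); ex/=np.linalg.norm(ex); ey=np.array([-ex[1],ex[0]])
c=B.mean(0)[:2]; O=c-ex*(-.014); print("yaw",yaw,"O",O,"ex",ex)
def cl(X): d=X[:2]-O; return (np.array([d@ex,d@ey])*1000).round(1)
W=np.array([P(*p,.026) for p in[(38,292),(92,280),(106,358),(58,374)]])
e=[(W[i]-W[i-1])[:2] for i in range(4)]
print("waste",W.mean(0),[ (np.linalg.norm(v).round(4),np.arctan2(v[1],v[0]).round(3)) for v in e], cl(W.mean(0)))
for n,z,p in [("pineTL",.053,(613,142)),("TR",.053,(672,148)),("BR",.053,(657,252)),("BL",.053,(597,245)),("grip",.234,(352,104)),("gtop",.222,(362,22)),("gbot",.222,(340,190)),("padtop",.05,(534,150)),("padbot",.05,(524,212))]:
    X=P(*p,z); print(n,X.round(4),cl(X))
G=O-ex*.110; print("hinge",G, "reach",np.hypot(*G), "bed", O)
for d in (-.110+.015,-.110,-.125): print(np.array(proj(g,[*(O+ex*d),.222]))*800/512)
E
```

```text
board [[0.6608, 0.2335, 0.018], [0.6183, -0.0926, 0.018], [0.5054, -0.0785, 0.018], [0.5483, 0.2503, 0.018]] [np.float64(0.1138), np.float64(0.3288), np.float64(0.1138), np.float64(0.3316)]
yaw -1.7005311796603273 O [0.58136876 0.06428288] ex [-0.12937123 -0.99159623]
waste [0.47371444 0.37334858 0.026     ] [(np.float64(0.0592), np.float64(0.273)), (np.float64(0.0387), np.float64(-1.334)), (np.float64(0.0556), np.float64(-2.932)), (np.float64(0.0352), np.float64(1.911))] [-292.5 -146.7]
pineTL [6.046e-01 6.000e-04 5.300e-02] [60.2 31.3]
TR [ 0.6011 -0.0398  0.053 ] [100.6  33.1]
BR [ 0.5296 -0.0305  0.053 ] [100.7 -39.1]
BL [0.5337 0.0104 0.053 ] [ 59.6 -40.3]
grip [0.5948 0.1622 0.234 ] [-98.8   0.6]
gtop [0.6466 0.1585 0.222 ] [-101.9   52.4]
gbot [0.5452 0.1693 0.222 ] [-99.4 -49.4]
padtop [0.5987 0.0545 0.05  ] [ 7.5 18.5]
padbot [0.5558 0.0605 0.05  ] [  7.  -24.8]
hinge [0.5955996  0.17335847] reach 0.6203160793995312 bed [0.58136876 0.06428288]
[457.01186245 242.44387474]
[458.73923322 239.15967319]
[460.43872548 235.92847627]
```

```bash
python3 - <<'E'
from h import *
from scipy.spatial.transform import Rotation as Ro
f=optics.grab_frame("top"); g=optics.grab_frame("side")
def tri(pf,pg):
    A=[];
    for c,p in((f,pf),(g,pg)):
        M=c["mtx"]@np.c_[c["R"],c["t"]]; p=np.array(p)*.64
        A+=[p[0]*M[2]-M[0],p[1]*M[2]-M[1]]
    A=np.array(A); x=np.linalg.lstsq(A[:,:3],-A[:,3],rcond=None)[0]; 
    return x.round(3),proj(f,x)/.64-np.array(pf)/1,proj(g,x)/.64-np.array(pg)
print("lamp cap",tri((693,205),(392,65))); print("lamp rim lowest",tri((605,160),(425,215)))
print("rim other",tri((700,60),(530,120)))
print("grip",tri((350,205),(459,242)));print("waste",tri((251,281),(412,275)))
print("bottle tip",tri((591,285),(348,408)))
print("bottle base", ray(g,350*.64,483*.64,0))
q=get_obs()["tool_rot"]; print(Ro.from_quat(np.r_[q[1:],q[0]]).as_matrix().round(3))
# waste rect by colour
a=f["color"][165:198,148:175]; m=cv2.cvtColor(a,cv2.COLOR_BGR2GRAY).astype(float); print(m.astype(int)[::2,::1])
E
```

```text
lamp cap (array([ 0.527, -0.238,  0.657]), array([-0.88055097, -4.89154122]), array([-3.13553792,  0.30473162]))
lamp rim lowest (array([ 0.594, -0.213,  0.453]), array([ 3.76158585, 19.3020457 ]), array([14.26778737, -2.54861977]))
rim other (array([ 0.701, -0.269,  0.608]), array([-0.33897914, -3.77120721]), array([-2.62046823,  0.71768249]))
grip (array([0.597, 0.16 , 0.222]), array([-0.08595581, -0.55929955]), array([-0.3687966 ,  0.05951462]))
waste (array([0.475, 0.377, 0.017]), array([-0.05106049, -0.27698688]), array([-0.18019875,  0.01887649]))
bottle tip (array([ 0.471, -0.275,  0.138]), array([0.03599114, 0.15962368]), array([ 0.14311212, -0.0045138 ]))
bottle base [ 0.47515712 -0.29607535  0.        ]
[[ 0.433 -0.     0.901]
 [-0.901  0.001  0.433]
 [-0.001 -1.     0.   ]]
[[165 167 167 168 169 168 167 164 159 159 160 161 161 162 163 163 163 162
  165 162 163 159 164 164 162 161 154]
 [163 167 164 162 162 159 158 157 158 157 158 157 160 163 163 160 163 165
  161 165 161 162 162 167 163 168 157]
 [158 160 156 155 157 156 156 155 155 147 155 153 154 146 156 158 161 159
  16
[... 917 characters left out ...]
 149 162 161 160 161]
 [152 153 152 149 144 144 144 151 171 185 192 192 191 191 193 187 182 167
  162 140  98  99 143 164 164 162 161]
 [157 155 150 152 150 154 152 151 146 155 152 147 132 110 104  99 101  90
   87  95 118 134 154 167 167 164 166]
 [158 158 155 157 158 160 157 155 153 141 106  87  89 114 123 131 146 151
  155 157 163 164 169 167 165 164 162]
 [161 167 163 168 165 162 163 159 162 159 157 150 151 160 163 164 165 164
  164 166 166 168 168 167 170 170 165]
 [169 170 170 168 167 167 163 163 162 166 168 166 167 168 170 165 166 163
  164 168 164 164 167 162 164 164 163]
 [165 166 165 164 165 164 168 167 168 171 169 166 166 168 169 168 169 167
  168 165 168 165 164 166 161 160 158]]
```

Call:
send_rows:
  increments:
    - {"tx": 7, "ty": 33, "rz": 2.8}
    - {"tx": 7, "ty": 33, "rz": 2.8}
    - {"tx": 7, "ty": 33, "rz": 2.8}
    - {"tx": 7, "ty": 33, "rz": 2.8}
    - {"tx": 7, "ty": 33, "rz": 2.8}
    - {"tx": 7, "ty": 33, "rz": 2.8}
    - {"tx": 7, "ty": 33, "rz": 2.8}
    - {"tx": 7, "ty": 33, "rz": 2.8}
    - {"tx": 7, "ty": 33, "rz": 2.8}
    - {"tx": 7, "ty": 33, "rz": 2.8}
    - {"tx": 7, "ty": 33, "rz": 2.8}
    - {"tx": 7, "ty": 33, "rz": 2.8}

```text
validation failed for argument at $.in...
```

```bash
cat >> h.py <<'E'
from scipy.spatial.transform import Rotation as Ro
def st():
    o=get_obs(); q=o["tool_rot"]; M=Ro.from_quat(np.r_[q[1:],q[0]]).as_matrix()
    ex=np.array([-0.12937123,-0.99159623]); d=o["position"][:2]-[0.58136876,0.06428288]
    print("t",round(o["t"],2),"pos",(o["position"]*1e3).round(1),"clamp xy",(d@ex*1e3).round(1),(d@[-ex[1],ex[0]]*1e3).round(1),"jaw deg",np.degrees(np.arctan2(M[1,0],M[0,0])).round(2),"ydown",M[:,1].round(3),"F",o["contact_force"].round(1),"w",round(o["width"]*1e3,1),"q",o["qpos"].round(2))
E
python3 - <<'E'
from h import *
st()
f=optics.grab_frame("top"); a=cv2.imread("pics/top0.png")[165:198,148:175]; g=cv2.cvtColor(a,cv2.COLOR_BGR2GRAY)
g=cv2.resize(g,None,fx=4,fy=4,interpolation=cv2.INTER_CUBIC); m=(g>176).astype(np.uint8)
c=max(cv2.findContours(m,0,2)[0],key=cv2.contourArea); r=cv2.minAreaRect(c); b=cv2.boxPoints(r)
W=np.array([ray(f,148+(u+.5)/4-.5,165+(v+.5)/4-.5,.026) for u,v in b])
print(W.mean(0).round(4)); 
for i in range(4): v=(W[i]-W[i-1])[:2]; print(np.linalg.norm(v).round(4),np.degrees(np.arctan2(v[1],v[0])).round(1))
E
```

```text
t 0.3 pos [ 281.3 -585.7  230.9] clamp xy 683.4 -213.4 jaw deg -64.35 ydown [-0.     0.001 -1.   ] F [-0.3 -0.1  0. ] w 85.1 q [ 1.39  0.5  -0.43  1.55  0.22  1.14 -0.21]
[0.4754 0.3762 0.026 ]
0.0529 15.7
0.0358 -75.2
0.0529 -164.4
0.0357 104.8
```

The call was refused, probably because every key is needed. I'll send all keys.

Call:
send_rows:
  increments:
    - {"jaw": 0, "tx": 7, "ty": 33, "tz": 0, "rx": 0, "ry": 0, "rz": 2.8}
    - {"jaw": 0, "tx": 7, "ty": 33, "tz": 0, "rx": 0, "ry": 0, "rz": 2.8}
    - {"jaw": 0, "tx": 7, "ty": 33, "tz": 0, "rx": 0, "ry": 0, "rz": 2.8}
    - {"jaw": 0, "tx": 7, "ty": 33, "tz": 0, "rx": 0, "ry": 0, "rz": 2.8}
    - {"jaw": 0, "tx": 7, "ty": 33, "tz": 0, "rx": 0, "ry": 0, "rz": 2.8}
    - {"jaw": 0, "tx": 7, "ty": 33, "tz": 0, "rx": 0, "ry": 0, "rz": 2.8}
    - {"jaw": 0, "tx": 7, "ty": 33, "tz": 0, "rx": 0, "ry": 0, "rz": 2.8}
    - {"jaw": 0, "tx": 7, "ty": 33, "tz": 0, "rx": 0, "ry": 0, "rz": 2.8}
    - {"jaw": 0, "tx": 7, "ty": 33, "tz": 0, "rx": 0, "ry": 0, "rz": 2.8}
    - {"jaw": 0, "tx": 7, "ty": 33, "tz": 0, "rx": 0, "ry": 0, "rz": 2.8}
    - {"jaw": 0, "tx": 7, "ty": 33, "tz": 0, "rx": 0, "ry": 0, "rz": 2.8}
    - {"jaw": 0, "tx": 7, "ty": 33, "tz": 0, "rx": 0, "ry": 0, "rz": 2.8}

```text
t: 1.35
position: [0.3656, -0.1884, 0.2315]
tool_rot: [-0.682, 0.682, -0.186, 0.187]
contact_force: [0.8, 0.9, 0.5]
width: 0.0853
```

Call:
send_rows:
  increments:
    - {"jaw": 0, "tx": 6, "ty": 33, "tz": 0, "rx": 0, "ry": 0, "rz": 3}
    - {"jaw": 0, "tx": 6, "ty": 33, "tz": 0, "rx": 0, "ry": 0, "rz": 3}
    - {"jaw": 0, "tx": 6, "ty": 33, "tz": 0, "rx": 0, "ry": 0, "rz": 3}
    - {"jaw": 0, "tx": 6, "ty": 33, "tz": 0, "rx": 0, "ry": 0, "rz": 3}
    - {"jaw": 0, "tx": 6, "ty": 33, "tz": 0, "rx": 0, "ry": 0, "rz": 3}
    - {"jaw": 0, "tx": 6, "ty": 33, "tz": 0, "rx": 0, "ry": 0, "rz": 3}
    - {"jaw": 0, "tx": 6, "ty": 33, "tz": 0, "rx": 0, "ry": 0, "rz": 3}
    - {"jaw": 0, "tx": 6, "ty": 33, "tz": 0, "rx": 0, "ry": 0, "rz": 3}
    - {"jaw": 0, "tx": 6, "ty": 33, "tz": 0, "rx": 0, "ry": 0, "rz": 3}
    - {"jaw": 0, "tx": 6, "ty": 33, "tz": 0, "rx": 0, "ry": 0, "rz": 3}
    - {"jaw": 0, "tx": 6, "ty": 33, "tz": 0, "rx": 0, "ry": 0, "rz": 3}
    - {"jaw": 0, "tx": 6, "ty": 33, "tz": 0, "rx": 0, "ry": 0, "rz": 3}

```text
t: 2.35
position: [0.4378, 0.2075, 0.2314]
tool_rot: [-0.706, 0.706, 0.033, -0.033]
contact_force: [0.7, 0.4, 1.4]
width: 0.0853
```

Call:
send_rows:
  increments:
    - {"jaw": 0, "tx": 8, "ty": 34, "tz": 0, "rx": 0, "ry": 0, "rz": 2}
    - {"jaw": 0, "tx": 8, "ty": 34, "tz": 0, "rx": 0, "ry": 0, "rz": 2}
    - {"jaw": 0, "tx": 8, "ty": 34, "tz": -20, "rx": 0, "ry": 0, "rz": 2}
    - {"jaw": 0, "tx": 8, "ty": 34, "tz": -30, "rx": 0, "ry": 0, "rz": 2}
    - {"jaw": 0, "tx": 6, "ty": 33, "tz": -30, "rx": 0, "ry": 0, "rz": 2}
    - {"jaw": 0, "tx": 0, "ty": 0, "tz": -30, "rx": 0, "ry": 0, "rz": 0}
    - {"jaw": 0, "tx": 0, "ty": 0, "tz": -30, "rx": 0, "ry": 0, "rz": 0}
    - {"jaw": 0, "tx": 0, "ty": 0, "tz": -20, "rx": 0, "ry": 0, "rz": 0}
    - {"jaw": 0, "tx": 0, "ty": 0, "tz": 0, "rx": 0, "ry": 0, "rz": 0}

```text
t: 3.1
position: [0.4718, 0.367, 0.0716]
tool_rot: [-0.699, 0.702, 0.092, -0.096]
contact_force: [-0.1, -0.5, 0.1]
width: 0.0851
```

```bash
python3 - <<'E'
from h import *
st()
f=optics.grab_frame("top"); g=optics.grab_frame("side")
cv2.imwrite("pics/ta.png",f["color"]); cv2.imwrite("pics/sa.png",g["color"])
a=cv2.resize(f["color"][140:215,125:200],(400,400),interpolation=2); b=cv2.resize(g["color"][110:210,215:315],(400,400),interpolation=2)
cv2.imwrite("pics/c2.png",np.hstack([a,b]))
E
```

```text
t 3.1 pos [471.8 367.   71.6] clamp xy -286.0 -147.8 jaw deg 15.29 ydown [-0.006 -0.005 -1.   ] F [-0.1 -0.5  0.1] w 85.1 q [-0.08  0.76 -0.87  1.78  0.7   0.95 -0.99]
```

View pics/c2.png

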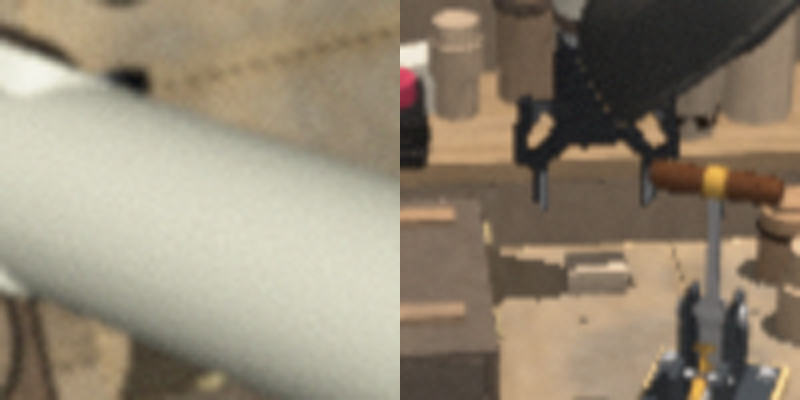

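The side view shows the fingers at crop columns 541 and 648, straddling the pale block at 598. The TCP stopped about 9 mm short in y, so I'll correct that, descend and grip.

Call:
send_rows:
  increments:
    - {"jaw": 0, "tx": 3, "ty": 9, "tz": 0, "rx": 0, "ry": 0, "rz": 0}
    - {"jaw": 0, "tx": 0, "ty": 0, "tz": -20, "rx": 0, "ry": 0, "rz": 0}
    - {"jaw": 0, "tx": 0, "ty": 0, "tz": -20, "rx": 0, "ry": 0, "rz": 0}
    - {"jaw": 0, "tx": 0, "ty": 0, "tz": -18, "rx": 0, "ry": 0, "rz": 0}
    - {"jaw": 0, "tx": 0, "ty": 0, "tz": -9, "rx": 0, "ry": 0, "rz": 0}
    - {"jaw": 0, "tx": 0, "ty": 0, "tz": 0, "rx": 0, "ry": 0, "rz": 0}
    - {"jaw": 255, "tx": 0, "ty": 0, "tz": 0, "rx": 0, "ry": 0, "rz": 0}
    - {"jaw": 255, "tx": 0, "ty": 0, "tz": 0, "rx": 0, "ry": 0, "rz": 0}
    - {"jaw": 255, "tx": 0, "ty": 0, "tz": 0, "rx": 0, "ry": 0, "rz": 0}
    - {"jaw": 255, "tx": 0, "ty": 0, "tz": 0, "rx": 0, "ry": 0, "rz": 0}
    - {"jaw": 255, "tx": 0, "ty": 0, "tz": 0, "rx": 0, "ry": 0, "rz": 0}

```text
t: 4.12
position: [0.4784, 0.3798, 0.0115]
tool_rot: [0.702, -0.7, -0.095, 0.093]
contact_force: [-0.5, 0.1, 6.8]
width: 0.0532
```

```bash
python3 - <<'E'
from h import *
st()
E
```

```text
t 4.12 pos [478.4 379.8  11.5] clamp xy -299.6 -142.9 jaw deg 15.26 ydown [ 0.003  0.002 -1.   ] F [-0.5  0.1  6.8] w 53.2 q [-0.14  0.85 -0.8   1.77  0.78  0.87 -1.04]
```

Call:
send_rows:
  increments:
    - {"jaw": 255, "tx": 0, "ty": 0, "tz": 10, "rx": 0, "ry": 0, "rz": 0}
    - {"jaw": 255, "tx": 0, "ty": 0, "tz": 30, "rx": 0, "ry": 0, "rz": 0}
    - {"jaw": 255, "tx": 0, "ty": -15, "tz": 30, "rx": 0, "ry": 0, "rz": 0}
    - {"jaw": 255, "tx": -4, "ty": -30, "tz": 30, "rx": 0, "ry": 0, "rz": -2}
    - {"jaw": 255, "tx": -4, "ty": -30, "tz": 30, "rx": 0, "ry": 0, "rz": -2}
    - {"jaw": 255, "tx": -4, "ty": -30, "tz": 10, "rx": 0, "ry": 0, "rz": -2}
    - {"jaw": 255, "tx": -4, "ty": -30, "tz": 0, "rx": 0, "ry": 0, "rz": -2}
    - {"jaw": 255, "tx": -4, "ty": -30, "tz": 0, "rx": 0, "ry": 0, "rz": -2}
    - {"jaw": 255, "tx": -4, "ty": -30, "tz": 0, "rx": 0, "ry": 0, "rz": -2}
    - {"jaw": 255, "tx": -4, "ty": -30, "tz": 0, "rx": 0, "ry": 0, "rz": -2}
    - {"jaw": 255, "tx": 0, "ty": -30, "tz": 0, "rx": 0, "ry": 0, "rz": -2}
    - {"jaw": 255, "tx": 0, "ty": -25, "tz": 0, "rx": 0, "ry": 0, "rz": -2}

```text
t: 5.12
position: [0.4489, 0.0974, 0.1487]
tool_rot: [-0.706, 0.708, -0.018, 0.018]
contact_force: [0.9, -1.1, -0.1]
width: 0.0533
```

Call:
send_rows:
  increments:
    - {"jaw": 255, "tx": 10, "ty": -25, "tz": 0, "rx": 0, "ry": 0, "rz": -2}
    - {"jaw": 255, "tx": 25, "ty": -20, "tz": 0, "rx": 0, "ry": 0, "rz": -2}
    - {"jaw": 255, "tx": 30, "ty": -12, "tz": 0, "rx": 0, "ry": 0, "rz": -1}
    - {"jaw": 255, "tx": 30, "ty": -9, "tz": 0, "rx": 0, "ry": 0, "rz": 0}
    - {"jaw": 255, "tx": 20, "ty": 0, "tz": -20, "rx": 0, "ry": 0, "rz": 0}
    - {"jaw": 255, "tx": 0, "ty": 0, "tz": -20, "rx": 0, "ry": 0, "rz": 0}
    - {"jaw": 255, "tx": 0, "ty": 0, "tz": 0, "rx": 0, "ry": 0, "rz": 0}

```text
t: 5.7
position: [0.563, 0.0329, 0.1055]
tool_rot: [-0.705, 0.705, -0.05, 0.047]
contact_force: [-1.2, -0.4, -0.6]
width: 0.0532
```

```bash
python3 - <<'E'
from h import *
st()
E
```

```text
t 5.7 pos [563.   32.9 105.5] clamp xy 33.5 -14.2 jaw deg -7.81 ydown [-0.005  0.    -1.   ] F [-1.2 -0.4 -0.6] w 53.2 q [ 0.53  0.63 -0.83  1.86  0.58  0.92 -0.72]
```

Call:
send_rows:
  increments:
    - {"jaw": 255, "tx": 10, "ty": 0, "tz": -10, "rx": 0, "ry": 0, "rz": 0.4}
    - {"jaw": 255, "tx": 0, "ty": 0, "tz": -20, "rx": 0, "ry": 0, "rz": 0}
    - {"jaw": 255, "tx": 0, "ty": 0, "tz": 0, "rx": 0, "ry": 0, "rz": 0}
    - {"jaw": 255, "tx": 0, "ty": 0, "tz": 0, "rx": 0, "ry": 0, "rz": 0}

```text
t: 6.03
position: [0.5731, 0.034, 0.0785]
tool_rot: [-0.706, 0.706, -0.046, 0.044]
contact_force: [0.1, -0.5, -0.9]
width: 0.0536
```

```bash
python3 - <<'E'
from h import *
st()
f=optics.grab_frame("top"); g=optics.grab_frame("side")
a=cv2.resize(f["color"][115:190,195:320],(500,300),interpolation=2); b=cv2.resize(g["color"][185:270,245:325],(480,510),interpolation=2)
o=np.zeros((600,800,3),np.uint8); o[:510,:480]=b; o[:192,480:]=cv2.resize(a,(320,192)); cv2.imwrite("pics/c3.png",o)
E
```

```text
t 6.03 pos [573.1  34.   78.5] clamp xy 31.1 -4.3 jaw deg -7.29 ydown [-0.002 -0.    -1.   ] F [ 0.1 -0.5 -0.9] w 53.6 q [ 0.49  0.68 -0.8   1.85  0.62  0.89 -0.73]
```

View pics/c3.png

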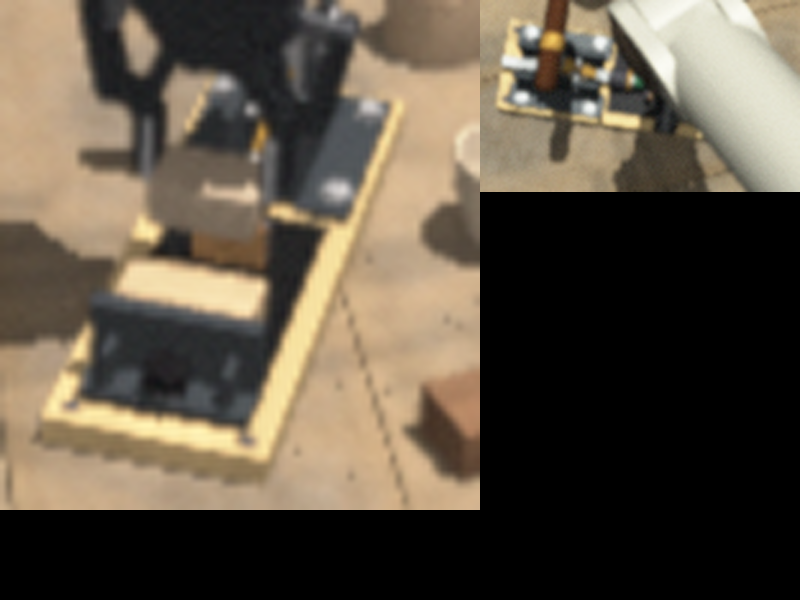

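The crop shows the block held above the gap, with its lower front corners at about (150,225) and (262,242). The pine's rear top edge runs from (125,262) to (268,280). I'll check both against projections.

```bash
python3 - <<'E'
from h import *
g=optics.grab_frame("side")
ex=np.array([-0.12937123,-0.99159623]); ey=-np.array([ex[1],-ex[0]]); O=np.array([0.58136876,0.06428288])
def s(n,x,y,z):
    p=proj(g,[*(O+(ex*x+ey*y)/1e3),z/1e3]); print(n,(6*(p-[245,185])).round(0))
print(ey)
for y in(-31.8,23.2):
    s("block front bottom",53.3,y,67); s("block front top",53.3,y,93)
for y in(-38.5,31.5): s("pine back top",57.8,y,53); s("pine front top",102.8,y,53)
for x,y in((153,-56),(153,56),(-181,56)): s("board",x,y,18)
for y in (-43,43): s("stop front top",101,y,64)
E
```

```text
[ 0.99159623 -0.12937123]
block front bottom [139. 219.]
block front top [141. 176.]
block front bottom [247. 238.]
block front top [249. 195.]
pine back top [123. 245.]
pine front top [ 98. 295.]
pine back top [260. 269.]
pine front top [238. 321.]
board [ 33. 407.]
board [260. 451.]
board [398.  92.]
stop front top [ 91. 273.]
stop front top [263. 305.]
```

```bash
python3 - <<'E'
from h import *
g=optics.grab_frame("side"); st()
ex=np.array([-0.12937123,-0.99159623]); ey=-np.array([ex[1],-ex[0]]); O=np.array([0.58136876,0.06428288])
S=9; a=cv2.resize(g["color"][205:270,245:300],None,fx=S,fy=S,interpolation=2)
def s(x,y,z,c):
    p=S*(proj(g,[*(O+(ex*x+ey*y)/1e3),z/1e3])-[245,205]+.5)-.5; cv2.circle(a,tuple(int(v) for v in p),2,c,-1)
for y in(-31.8,23.2):
    for z in(67,93): s(53.3,y,z,(0,0,255))
for y in(-38.5,31.5):
    for x in(57.8,102.8): s(x,y,53,(0,255,0))
for x,y in((153,-56),(153,56)): s(x,y,18,(255,0,0)); s(x,y,0,(255,0,0))
for y in (-43,43): s(101,y,64,(255,0,255)); s(111,y,64,(255,0,255))
cv2.imwrite("pics/c4.png",a); print(a.shape)
E
```

```text
t 6.23 pos [574.9  33.9  79.6] clamp xy 30.9 -2.5 jaw deg -7.32 ydown [ 0.002 -0.    -1.   ] F [-0.8 -0.3 -0.4] w 53.5 q [ 0.49  0.68 -0.8   1.85  0.62  0.89 -0.73]
(585, 495, 3)
```

View pics/c4.png

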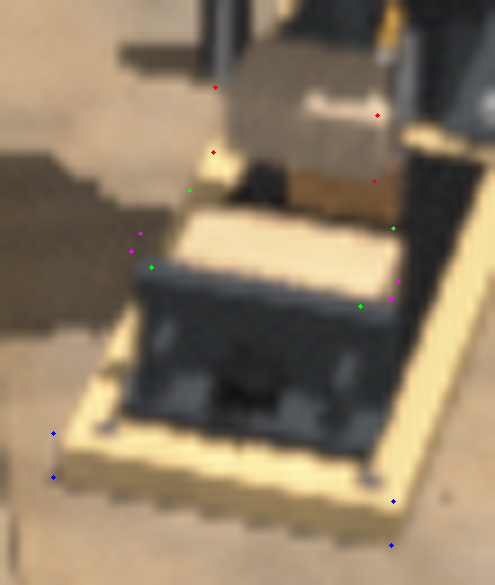

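The overlay shows the block about 1–3 mm too far to +y relative to the pine, and the gap clears along x. I'll make a small correction and lower it.

Call:
send_rows:
  increments:
    - {"jaw": 255, "tx": -1, "ty": 1, "tz": 0, "rx": 0, "ry": 0, "rz": 0}
    - {"jaw": 255, "tx": 0, "ty": 0, "tz": -10, "rx": 0, "ry": 0, "rz": 0}
    - {"jaw": 255, "tx": 0, "ty": 0, "tz": -10, "rx": 0, "ry": 0, "rz": 0}
    - {"jaw": 255, "tx": 0, "ty": 0, "tz": -10, "rx": 0, "ry": 0, "rz": 0}
    - {"jaw": 255, "tx": 0, "ty": 0, "tz": -8, "rx": 0, "ry": 0, "rz": 0}
    - {"jaw": 255, "tx": 0, "ty": 0, "tz": -6, "rx": 0, "ry": 0, "rz": 0}
    - {"jaw": 255, "tx": 0, "ty": 0, "tz": 0, "rx": 0, "ry": 0, "rz": 0}
    - {"jaw": 255, "tx": 0, "ty": 0, "tz": 0, "rx": 0, "ry": 0, "rz": 0}

```text
t: 6.9
position: [0.573, 0.035, 0.0333]
tool_rot: [0.706, -0.706, 0.046, -0.045]
contact_force: [-0.4, 0.4, -0.6]
width: 0.0533
```

```bash
python3 - <<'E'
from h import *
st()
E
```

```text
t 6.9 pos [573.   35.   33.3] clamp xy 30.1 -4.5 jaw deg -7.33 ydown [-0.001  0.    -1.   ] F [-0.4  0.4 -0.6] w 53.3 q [ 0.45  0.74 -0.75  1.86  0.68  0.82 -0.78]
```

Call:
send_rows:
  increments:
    - {"jaw": 255, "tx": 0, "ty": 0, "tz": -2, "rx": 0, "ry": 0, "rz": 0}
    - {"jaw": 255, "tx": 0, "ty": 0, "tz": -1, "rx": 0, "ry": 0, "rz": 0}
    - {"jaw": 255, "tx": 0, "ty": -1, "tz": 0, "rx": 0, "ry": 0, "rz": 0}
    - {"jaw": 255, "tx": 0, "ty": -1, "tz": 0, "rx": 0, "ry": 0, "rz": 0}
    - {"jaw": 255, "tx": 0, "ty": -1, "tz": 0, "rx": 0, "ry": 0, "rz": 0}
    - {"jaw": 255, "tx": 0, "ty": 0, "tz": 0, "rx": 0, "ry": 0, "rz": 0}

```text
t: 7.4
position: [0.5736, 0.0313, 0.0312]
tool_rot: [-0.706, 0.706, -0.045, 0.046]
contact_force: [-0.3, 0.5, 0.4]
width: 0.0533
```

```bash
python3 - <<'E'
from h import *
st()
E
```

```text
t 7.4 pos [573.6  31.3  31.2] clamp xy 33.7 -3.4 jaw deg -7.37 ydown [ 0. -0. -1.] F [-0.3  0.5  0.4] w 53.3 q [ 0.46  0.74 -0.75  1.86  0.68  0.81 -0.78]
```

Call:
send_rows:
  increments:
    - {"jaw": 255, "tx": 0, "ty": -1, "tz": -1, "rx": 0, "ry": 0, "rz": 0}
    - {"jaw": 255, "tx": 0, "ty": -1, "tz": 0, "rx": 0, "ry": 0, "rz": 0}
    - {"jaw": 255, "tx": 0, "ty": -1, "tz": 0, "rx": 0, "ry": 0, "rz": 0}
    - {"jaw": 255, "tx": -1, "ty": -1, "tz": 0, "rx": 0, "ry": 0, "rz": 0}
    - {"jaw": 255, "tx": 0, "ty": 0, "tz": 0, "rx": 0, "ry": 0, "rz": 0}

```text
t: 7.82
position: [0.5723, 0.0276, 0.03]
tool_rot: [-0.706, 0.706, -0.045, 0.045]
contact_force: [0.3, 0.1, -0.8]
width: 0.0532
```

```bash
python3 - <<'E'
from h import *
st()
E
```

```text
t 7.82 pos [572.3  27.6  30. ] clamp xy 37.6 -4.2 jaw deg -7.35 ydown [-0. -0. -1.] F [ 0.3  0.1 -0.8] w 53.2 q [ 0.47  0.74 -0.74  1.87  0.68  0.81 -0.77]
```

Call:
send_rows:
  increments:
    - {"jaw": 255, "tx": 0, "ty": -1, "tz": 0, "rx": 0, "ry": 0, "rz": 0}
    - {"jaw": 255, "tx": 0, "ty": -1, "tz": 0, "rx": 0, "ry": 0, "rz": 0}
    - {"jaw": 255, "tx": 0, "ty": -1, "tz": 0, "rx": 0, "ry": 0, "rz": 0}
    - {"jaw": 255, "tx": 0, "ty": 0, "tz": 0, "rx": 0, "ry": 0, "rz": 0}

```text
t: 8.15
position: [0.5725, 0.0261, 0.0301]
tool_rot: [0.706, -0.705, 0.045, -0.045]
contact_force: [-0.2, 3.1, -1.3]
width: 0.0536
```

```bash
python3 - <<'E'
from h import *
st()
E
```

```text
t 8.15 pos [572.5  26.1  30.1] clamp xy 39.0 -3.9 jaw deg -7.31 ydown [ 0.     0.002 -1.   ] F [-0.2  3.1 -1.3] w 53.6 q [ 0.47  0.74 -0.75  1.87  0.68  0.81 -0.77]
```

Call:
send_rows:
  increments:
    - {"jaw": 255, "tx": 0, "ty": -1, "tz": 0, "rx": 0, "ry": 0, "rz": 0}
    - {"jaw": 255, "tx": 0, "ty": -1, "tz": 0, "rx": 0, "ry": 0, "rz": 0}
    - {"jaw": 255, "tx": 0, "ty": 0, "tz": 0, "rx": 0, "ry": 0, "rz": 0}

```text
t: 8.4
position: [0.5725, 0.0261, 0.0302]
tool_rot: [0.707, -0.704, 0.044, -0.045]
contact_force: [-0.6, 8.3, -1.8]
width: 0.053
```

```bash
python3 - <<'E'
from h import *
st()
E
```

```text
t 8.4 pos [572.5  26.1  30.2] clamp xy 39.0 -3.8 jaw deg -7.24 ydown [ 0.001  0.004 -1.   ] F [-0.6  8.3 -1.8] w 53.0 q [ 0.47  0.74 -0.75  1.87  0.68  0.81 -0.76]
```

Call:
send_rows:
  increments:
    - {"jaw": 255, "tx": 0, "ty": 1.5, "tz": -1, "rx": 0, "ry": 0, "rz": 0}
    - {"jaw": 255, "tx": 0, "ty": 0, "tz": 0, "rx": 0, "ry": 0, "rz": 0}
    - {"jaw": 60, "tx": 0, "ty": 0, "tz": 0, "rx": 0, "ry": 0, "rz": 0}
    - {"jaw": 0, "tx": 0, "ty": 0, "tz": 0, "rx": 0, "ry": 0, "rz": 0}
    - {"jaw": 0, "tx": 0, "ty": 0, "tz": 0, "rx": 0, "ry": 0, "rz": 0}
    - {"jaw": 0, "tx": 0, "ty": 0, "tz": 0, "rx": 0, "ry": 0, "rz": 0}
    - {"jaw": 0, "tx": 0, "ty": 0, "tz": 10, "rx": 0, "ry": 0, "rz": 0}
    - {"jaw": 0, "tx": 0, "ty": 0, "tz": 30, "rx": 0, "ry": 0, "rz": 0}
    - {"jaw": 0, "tx": 0, "ty": 0, "tz": 40, "rx": 0, "ry": 0, "rz": 0}
    - {"jaw": 0, "tx": -15, "ty": 0, "tz": 40, "rx": 0, "ry": 0, "rz": 0}
    - {"jaw": 0, "tx": -30, "ty": 0, "tz": 40, "rx": 0, "ry": 0, "rz": 0}
    - {"jaw": 0, "tx": -35, "ty": 0, "tz": 40, "rx": 0, "ry": 0, "rz": 0}

```text
t: 9.4
position: [0.5056, 0.0246, 0.2151]
tool_rot: [0.706, -0.706, 0.045, -0.046]
contact_force: [0.1, -1.4, 1.6]
width: 0.0854
```

Call:
send_rows:
  increments:
    - {"jaw": 0, "tx": -40, "ty": 0, "tz": 40, "rx": 0, "ry": 0, "rz": 7}
    - {"jaw": 0, "tx": -20, "ty": 0, "tz": 40, "rx": 0, "ry": 0, "rz": 7}
    - {"jaw": 0, "tx": 0, "ty": 0, "tz": 20, "rx": 0, "ry": 0, "rz": 7}
    - {"jaw": 0, "tx": 0, "ty": 0, "tz": 0, "rx": 0, "ry": 0, "rz": 7}

```text
t: 9.73
position: [0.4604, 0.0243, 0.3011]
tool_rot: [-0.694, 0.698, 0.127, -0.123]
contact_force: [1.5, -0.7, -0.4]
width: 0.0856
```

```bash
python3 - <<'E'
from h import *
st()
f=optics.grab_frame("top"); g=optics.grab_frame("side")
cv2.imwrite("pics/tb.png",f["color"]); cv2.imwrite("pics/sb.png",g["color"])
a=cv2.resize(f["color"][115:190,195:320],None,fx=6,fy=6,interpolation=2)[:,:750]; b=cv2.resize(g["color"][140:270,235:325],None,fx=4,fy=4,interpolation=2)
o=np.zeros((600,800,3),np.uint8); o[:450,:750]=a; cv2.imwrite("pics/c5.png",o[:450])
cv2.imwrite("pics/c5s.png",b)
E
```

```text
t 9.73 pos [460.4  24.3 301.1] clamp xy 55.3 -114.8 jaw deg 20.4 ydown [ 0.007 -0.005 -1.   ] F [ 1.5 -0.7 -0.4] w 85.6 q [ 1.01  0.2  -1.24  1.91  0.21  1.17  0.05]
```

View pics/c5.png

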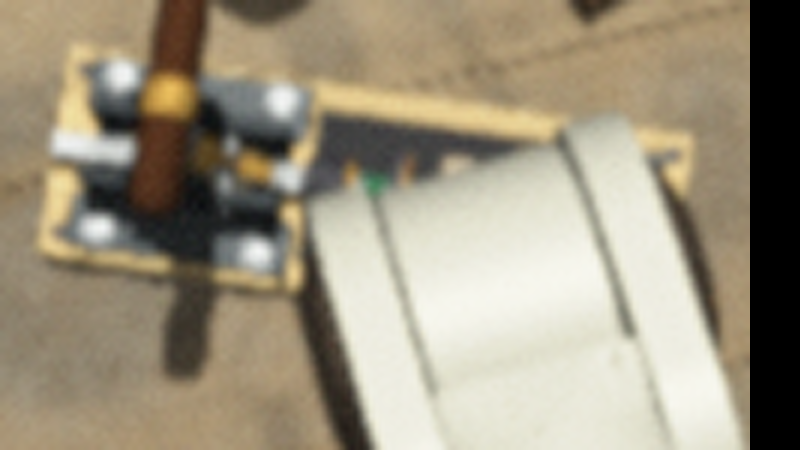

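Call:
send_rows:
  increments:
    - {"jaw": 0, "tx": 13.5, "ty": 13.5, "tz": 0, "rx": 0, "ry": 0, "rz": 6.2}
    - {"jaw": 0, "tx": 13.5, "ty": 13.5, "tz": 0, "rx": 0, "ry": 0, "rz": 6.2}
    - {"jaw": 0, "tx": 13.5, "ty": 13.5, "tz": 0, "rx": 0, "ry": 0, "rz": 6.2}
    - {"jaw": 0, "tx": 13.5, "ty": 13.5, "tz": 0, "rx": 0, "ry": 0, "rz": 6.2}
    - {"jaw": 0, "tx": 13.5, "ty": 13.5, "tz": 0, "rx": 0, "ry": 0, "rz": 6.2}
    - {"jaw": 0, "tx": 13.5, "ty": 13.5, "tz": 0, "rx": 0, "ry": 0, "rz": 6.2}
    - {"jaw": 0, "tx": 13.5, "ty": 13.5, "tz": 0, "rx": 0, "ry": 0, "rz": 6.2}
    - {"jaw": 0, "tx": 13.5, "ty": 13.5, "tz": 0, "rx": 0, "ry": 0, "rz": 6.2}
    - {"jaw": 0, "tx": 13.5, "ty": 13.5, "tz": 0, "rx": 0, "ry": 0, "rz": 6.2}
    - {"jaw": 0, "tx": 13.5, "ty": 13.5, "tz": 0, "rx": 0, "ry": 0, "rz": 6.2}
    - {"jaw": 0, "tx": 0, "ty": 0, "tz": 0, "rx": 0, "ry": 0, "rz": 0}
    - {"jaw": 0, "tx": 0, "ty": 0, "tz": 0, "rx": 0, "ry": 0, "rz": 0}

```text
t: 10.83
position: [0.5932, 0.1602, 0.2951]
tool_rot: [0.535, -0.533, -0.463, 0.464]
contact_force: [-0.4, -0.8, 0.6]
width: 0.0851
```

```bash
python3 - <<'E'
from h import *
st()
f=optics.grab_frame("top"); g=optics.grab_frame("side")
a=cv2.resize(f["color"][115:190,195:320],(500,300),interpolation=2); b=cv2.resize(g["color"][130:270,240:325],None,fx=4,fy=4,interpolation=2)
o=np.zeros((600,800,3),np.uint8); o[:560,:340]=b; o[:300,345:]=a[:,:455]; cv2.imwrite("pics/c6.png",o)
ex=np.array([-0.12937123,-0.99159623]); p=get_obs()["position"]; print(4*(proj(g,p)-[240,130]+.5))
E
```

```text
t 10.83 pos [593.2 160.2 295.1] clamp xy -96.6 -0.6 jaw deg 81.92 ydown [-0.003  0.001 -1.   ] F [-0.4 -0.8  0.6] w 85.1 q [ 0.51  0.66 -1.25  1.55  0.63  1.39  0.63]
[216.30930017  13.72444988]
```

View pics/c6.png

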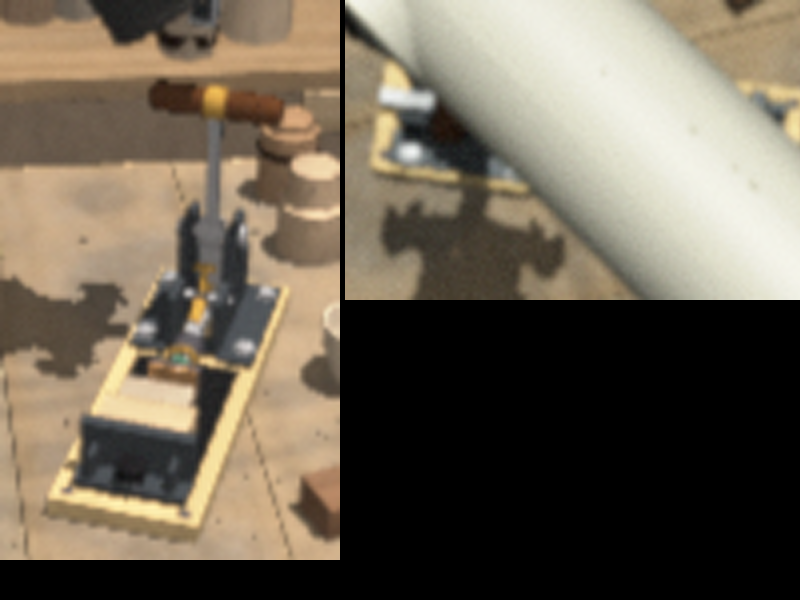

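```bash
python3 - <<'E'
from h import *
g=optics.grab_frame("side"); p=get_obs()["position"]; ex=np.array([-0.12937123,-0.99159623,0]);ey=np.array([.9916,-.1294,0])
for s in(-1,1):
  for w in(-11,0,11): print(s,w,(4*(proj(g,p+ex*s*.0425+ey*w/1e3+[0,0,.013])-[240,130]+.5)).round())
print("grip",[(4*(proj(g,[*((np.array([0.58136876,0.06428288,0])+ex*-.0985+ey*y)[:2]),.222])-[240,130]+.5)).round() for y in(-.052,0,.052)])
E
```

```text
-1 -11 [216. -26.]
-1 0 [230. -24.]
-1 11 [244. -22.]
1 -11 [189.  18.]
1 0 [204.  20.]
1 11 [219.  22.]
grip [array([147.,  91.]), array([213., 101.]), array([280., 110.])]
```

The picture shows the waste flat on the bed against the pine and centred (columns 118–195). The grip's gold ring at (214,101) matches its projection, and so does the gripper. I'll descend on the grip and close.

Call:
send_rows:
  increments:
    - {"jaw": 0, "tx": 1, "ty": 2, "tz": 0, "rx": 0, "ry": 0, "rz": 0}
    - {"jaw": 0, "tx": 0, "ty": 0, "tz": -20, "rx": 0, "ry": 0, "rz": 0}
    - {"jaw": 0, "tx": 0, "ty": 0, "tz": -20, "rx": 0, "ry": 0, "rz": 0}
    - {"jaw": 0, "tx": 0, "ty": 0, "tz": -20, "rx": 0, "ry": 0, "rz": 0}
    - {"jaw": 0, "tx": 0, "ty": 0, "tz": -20, "rx": 0, "ry": 0, "rz": 0}
    - {"jaw": 0, "tx": 0, "ty": 0, "tz": -13, "rx": 0, "ry": 0, "rz": 0}
    - {"jaw": 100, "tx": 0, "ty": 0, "tz": 0, "rx": 0, "ry": 0, "rz": 0}
    - {"jaw": 255, "tx": 0, "ty": 0, "tz": 0, "rx": 0, "ry": 0, "rz": 0}
    - {"jaw": 255, "tx": 0, "ty": 0, "tz": 0, "rx": 0, "ry": 0, "rz": 0}
    - {"jaw": 255, "tx": 0, "ty": 0, "tz": 0, "rx": 0, "ry": 0, "rz": 0}
    - {"jaw": 255, "tx": 0, "ty": 0, "tz": 0, "rx": 0, "ry": 0, "rz": 0}
    - {"jaw": 255, "tx": 0, "ty": 0, "tz": 0, "rx": 0, "ry": 0, "rz": 0}

```text
t: 11.98
position: [0.5956, 0.1615, 0.2051]
tool_rot: [-0.533, 0.534, 0.465, -0.463]
contact_force: [-0.9, -0.3, 6.0]
width: 0.0223
```

```bash
cat >> h.py <<'E'
def cf():
    o=get_obs(); ex=np.array([-0.12937123,-0.99159623,0]); print("F clamp x,y,z",(o["contact_force"]@ex).round(1),(o["contact_force"]@[.9916,-.1294,0]).round(1),o["contact_force"][2].round(1))
E
python3 - <<'E'
from h import *
st();cf()
E
```

```text
t 11.98 pos [595.6 161.5 205.1] clamp xy -98.2 1.5 jaw deg 82.05 ydown [ 0.002  0.001 -1.   ] F [-0.9 -0.3  6. ] w 22.3 q [ 0.47  0.74 -1.18  1.65  0.72  1.25  0.57]
F clamp x,y,z 0.4 -0.8 6.0
```

Call:
send_rows:
  increments:
    - {"jaw": 255, "tx": -0.26, "ty": -1.98, "tz": 0, "rx": 0, "ry": 0, "rz": 0}
    - {"jaw": 255, "tx": -0.26, "ty": -1.98, "tz": 0, "rx": 0, "ry": 0, "rz": 0}
    - {"jaw": 255, "tx": -0.26, "ty": -1.98, "tz": 0, "rx": 0, "ry": 0, "rz": 0}
    - {"jaw": 255, "tx": 0, "ty": 0, "tz": 0, "rx": 0, "ry": 0, "rz": 0}

```text
t: 12.32
position: [0.5951, 0.1577, 0.2047]
tool_rot: [0.534, -0.532, -0.466, 0.462]
contact_force: [2.3, 5.4, 2.1]
width: 0.0222
```

```bash
python3 - <<'E'
from h import *
st();cf()
E
```

```text
t 12.32 pos [595.1 157.7 204.7] clamp xy -94.4 1.5 jaw deg 82.1 ydown [ 0.003  0.006 -1.   ] F [2.3 5.4 2.1] w 22.2 q [ 0.49  0.74 -1.18  1.66  0.72  1.24  0.58]
F clamp x,y,z -5.6 1.6 2.1
```

Rest stop found: grip at clamp x=-94.4, where -94.7 was expected. Stroke 1 follows.

Call:
send_rows:
  increments:
    - {"jaw": 255, "tx": 0.59, "ty": 4.5, "tz": 0, "rx": 0, "ry": 0, "rz": 0}
    - {"jaw": 255, "tx": 0.59, "ty": 4.5, "tz": 0, "rx": 0, "ry": 0, "rz": 0}
    - {"jaw": 255, "tx": 0.59, "ty": 4.5, "tz": 0, "rx": 0, "ry": 0, "rz": 0}
    - {"jaw": 255, "tx": 0.59, "ty": 4.5, "tz": 0, "rx": 0, "ry": 0, "rz": 0}
    - {"jaw": 255, "tx": 0.59, "ty": 4.5, "tz": 0, "rx": 0, "ry": 0, "rz": 0}
    - {"jaw": 255, "tx": 0.59, "ty": 4.5, "tz": 0, "rx": 0, "ry": 0, "rz": 0}
    - {"jaw": 255, "tx": 0.3, "ty": 2.5, "tz": 0, "rx": 0, "ry": 0, "rz": 0}
    - {"jaw": 255, "tx": 0, "ty": 0, "tz": 0, "rx": 0, "ry": 0, "rz": 0}

```text
t: 12.98
position: [0.5981, 0.1806, 0.2039]
tool_rot: [-0.532, 0.536, 0.462, -0.466]
contact_force: [-2.6, -7.2, 8.9]
width: 0.0223
```

```bash
python3 - <<'E'
from h import *
st();cf()
E
```

```text
t 12.98 pos [598.1 180.6 203.9] clamp xy -117.5 1.5 jaw deg 81.95 ydown [-0.001 -0.008 -1.   ] F [-2.6 -7.2  8.9] w 22.3 q [ 0.42  0.75 -1.17  1.63  0.73  1.26  0.55]
F clamp x,y,z 7.4 -1.6 8.9
```

Call:
send_rows:
  increments:
    - {"jaw": 255, "tx": 0.4, "ty": 3, "tz": 0, "rx": 0, "ry": 0, "rz": 0}
    - {"jaw": 255, "tx": 0.4, "ty": 3, "tz": 0, "rx": 0, "ry": 0, "rz": 0}
    - {"jaw": 255, "tx": 0, "ty": 0, "tz": 0, "rx": 0, "ry": 0, "rz": 0}

```text
t: 13.23
position: [0.5988, 0.1858, 0.203]
tool_rot: [-0.532, 0.536, 0.461, -0.466]
contact_force: [-1.3, -7.6, 5.6]
width: 0.0221
```

```bash
python3 - <<'E'
from h import *
st();cf()
E
```

```text
t 13.23 pos [598.8 185.8 203. ] clamp xy -122.7 1.5 jaw deg 81.92 ydown [-0.002 -0.008 -1.   ] F [-1.3 -7.6  5.6] w 22.1 q [ 0.41  0.76 -1.16  1.62  0.73  1.27  0.54]
F clamp x,y,z 7.7 -0.3 5.6
```

Call:
send_rows:
  increments:
    - {"jaw": 255, "tx": 0.3, "ty": 2, "tz": 0, "rx": 0, "ry": 0, "rz": 0}
    - {"jaw": 255, "tx": 0, "ty": 0, "tz": 0, "rx": 0, "ry": 0, "rz": 0}

```text
t: 13.4
position: [0.5989, 0.1867, 0.2029]
tool_rot: [-0.532, 0.536, 0.46, -0.466]
contact_force: [-2.4, -9.3, 6.9]
width: 0.0222
```

```bash
python3 - <<'E'
from h import *
st();cf()
E
```

```text
t 13.4 pos [598.9 186.7 202.9] clamp xy -123.6 1.5 jaw deg 81.88 ydown [-0.003 -0.01  -1.   ] F [-2.4 -9.3  6.9] w 22.2 q [ 0.41  0.76 -1.16  1.62  0.73  1.27  0.54]
F clamp x,y,z 9.5 -1.2 6.9
```

Call:
send_rows:
  increments:
    - {"jaw": 255, "tx": 0.3, "ty": 2, "tz": 0, "rx": 0, "ry": 0, "rz": 0}
    - {"jaw": 255, "tx": 0, "ty": 0, "tz": 0, "rx": 0, "ry": 0, "rz": 0}

```text
t: 13.57
position: [0.599, 0.1878, 0.2031]
tool_rot: [-0.532, 0.537, 0.46, -0.467]
contact_force: [-4.7, -11.6, 9.4]
width: 0.0224
```

```bash
python3 - <<'E'
from h import *
st();cf()
g=optics.grab_frame("side"); cv2.imwrite("pics/s1.png",g["color"])
E
```

```text
t 13.57 pos [599.  187.8 203.1] clamp xy -124.8 1.5 jaw deg 81.83 ydown [-0.003 -0.012 -1.   ] F [ -4.7 -11.6   9.4] w 22.4 q [ 0.4   0.76 -1.16  1.62  0.73  1.27  0.53]
F clamp x,y,z 12.1 -3.1 9.4
```

Stop reached (-124.8). Now I'll return fully to rest, easing z by 2 mm.

Call:
send_rows:
  increments:
    - {"jaw": 255, "tx": -0.65, "ty": -5, "tz": 1, "rx": 0, "ry": 0, "rz": 0}
    - {"jaw": 255, "tx": -0.65, "ty": -5, "tz": 1, "rx": 0, "ry": 0, "rz": 0}
    - {"jaw": 255, "tx": -0.65, "ty": -5, "tz": 0, "rx": 0, "ry": 0, "rz": 0}
    - {"jaw": 255, "tx": -0.65, "ty": -5, "tz": 0, "rx": 0, "ry": 0, "rz": 0}
    - {"jaw": 255, "tx": -0.65, "ty": -5, "tz": 0, "rx": 0, "ry": 0, "rz": 0}
    - {"jaw": 255, "tx": -0.65, "ty": -5, "tz": 0, "rx": 0, "ry": 0, "rz": 0}
    - {"jaw": 255, "tx": -0.65, "ty": -5, "tz": 0, "rx": 0, "ry": 0, "rz": 0}
    - {"jaw": 255, "tx": -0.65, "ty": -5, "tz": 0, "rx": 0, "ry": 0, "rz": 0}
    - {"jaw": 255, "tx": 0, "ty": 0, "tz": 0, "rx": 0, "ry": 0, "rz": 0}

```text
t: 14.37
position: [0.5951, 0.1576, 0.2056]
tool_rot: [0.535, -0.532, -0.467, 0.462]
contact_force: [5.2, 7.3, -7.8]
width: 0.0218
```

```bash
python3 - <<'E'
from h import *
st();cf()
g=optics.grab_frame("side")["color"]; s=cv2.imread("pics/s0.png")
def z(c): return cv2.resize(c[195:240,260:310],None,fx=8,fy=8,interpolation=2)
cv2.imwrite("pics/c7.png",np.hstack([z(cv2.imread("pics/sb.png")),z(g)]))
cv2.imwrite("pics/s2.png",g)
E
```

```text
t 14.37 pos [595.1 157.6 205.6] clamp xy -94.3 1.5 jaw deg 82.11 ydown [ 0.002  0.008 -1.   ] F [ 5.2  7.3 -7.8] w 21.8 q [ 0.49  0.74 -1.19  1.66  0.71  1.24  0.59]
F clamp x,y,z -7.9 4.2 -7.8[ WARN:0@1.200] global loadsave.cpp:275 findDecoder imread_('pics/s0.png'): can't open/read file: check file path/integrity
```

View pics/c7.png

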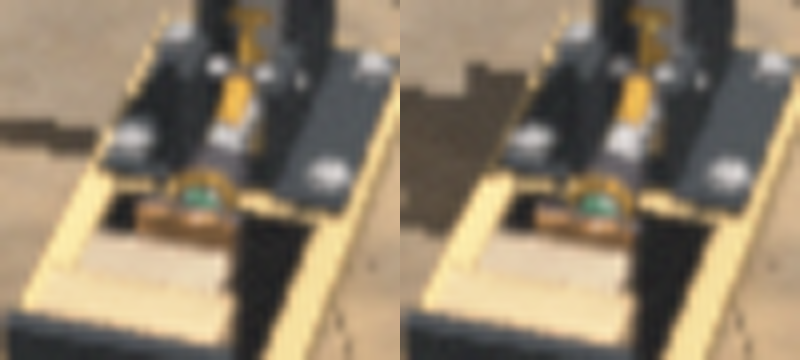

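One tooth gained (the pad moved forward). Now stroke 2, sampled just before the stop.

Call:
send_rows:
  increments:
    - {"jaw": 255, "tx": 0.65, "ty": 5, "tz": -1, "rx": 0, "ry": 0, "rz": 0}
    - {"jaw": 255, "tx": 0.65, "ty": 5, "tz": 0, "rx": 0, "ry": 0, "rz": 0}
    - {"jaw": 255, "tx": 0.65, "ty": 5, "tz": 0, "rx": 0, "ry": 0, "rz": 0}
    - {"jaw": 255, "tx": 0.65, "ty": 5, "tz": 0, "rx": 0, "ry": 0, "rz": 0}
    - {"jaw": 255, "tx": 0.65, "ty": 5, "tz": 0, "rx": 0, "ry": 0, "rz": 0}
    - {"jaw": 255, "tx": 0.65, "ty": 5, "tz": 0, "rx": 0, "ry": 0, "rz": 0}
    - {"jaw": 255, "tx": 0.65, "ty": 5, "tz": 0, "rx": 0, "ry": 0, "rz": 0}
    - {"jaw": 255, "tx": 0.13, "ty": 1, "tz": 0, "rx": 0, "ry": 0, "rz": 0}
    - {"jaw": 255, "tx": 0, "ty": 0, "tz": 0, "rx": 0, "ry": 0, "rz": 0}

```text
t: 15.17
position: [0.599, 0.1871, 0.2048]
tool_rot: [-0.532, 0.535, 0.462, -0.465]
contact_force: [-1.5, -6.7, 6.5]
width: 0.0223
```

```bash
cat >> h.py <<'E'
    print("torque about clamp y",(o["wrist_torque"]@[.9916,-.1294,0]).round(2),o["wrist_torque"].round(2))
E
python3 - <<'E'
from h import *
st();cf()
E
```

```text
t 15.17 pos [599.  187.1 204.8] clamp xy -124.1 1.6 jaw deg 81.95 ydown [-0.001 -0.006 -1.   ] F [-1.5 -6.7  6.5] w 22.3 q [ 0.41  0.75 -1.16  1.62  0.73  1.27  0.54]
F clamp x,y,z 6.8 -0.6 6.5
torque about clamp y -2.19 [-2.17  0.34  0.16]
```

Call:
send_rows:
  increments:
    - {"jaw": 255, "tx": 0.3, "ty": 2, "tz": 0, "rx": 0, "ry": 0, "rz": 0}
    - {"jaw": 255, "tx": 0.3, "ty": 2, "tz": 0, "rx": 0, "ry": 0, "rz": 0}
    - {"jaw": 255, "tx": 0, "ty": 0, "tz": 0, "rx": 0, "ry": 0, "rz": 0}

```text
t: 15.42
position: [0.5991, 0.1878, 0.2047]
tool_rot: [-0.532, 0.537, 0.46, -0.467]
contact_force: [-5.2, -14.2, 11.9]
width: 0.0223
```

```bash
python3 - <<'E'
from h import *
st();cf()
E
```

```text
t 15.42 pos [599.1 187.8 204.7] clamp xy -124.8 1.6 jaw deg 81.85 ydown [-0.003 -0.012 -1.   ] F [ -5.2 -14.2  11.9] w 22.3 q [ 0.4   0.76 -1.16  1.61  0.73  1.27  0.53]
F clamp x,y,z 14.7 -3.3 11.9
torque about clamp y -3.86 [-3.74  1.15  0.2 ]
```

Call:
send_rows:
  increments:
    - {"jaw": 255, "tx": -0.65, "ty": -5, "tz": 0, "rx": 0, "ry": 0, "rz": 0}
    - {"jaw": 255, "tx": -0.65, "ty": -5, "tz": 0, "rx": 0, "ry": 0, "rz": 0}
    - {"jaw": 255, "tx": -0.65, "ty": -5, "tz": 0, "rx": 0, "ry": 0, "rz": 0}
    - {"jaw": 255, "tx": -0.65, "ty": -5, "tz": 0, "rx": 0, "ry": 0, "rz": 0}
    - {"jaw": 255, "tx": -0.65, "ty": -5, "tz": 0, "rx": 0, "ry": 0, "rz": 0}
    - {"jaw": 255, "tx": -0.65, "ty": -5, "tz": 0, "rx": 0, "ry": 0, "rz": 0}
    - {"jaw": 255, "tx": -0.65, "ty": -5, "tz": 0, "rx": 0, "ry": 0, "rz": 0}
    - {"jaw": 255, "tx": -0.65, "ty": -5, "tz": 0, "rx": 0, "ry": 0, "rz": 0}
    - {"jaw": 255, "tx": 0, "ty": 0, "tz": 0, "rx": 0, "ry": 0, "rz": 0}

```text
t: 16.17
position: [0.5953, 0.158, 0.2069]
tool_rot: [0.534, -0.532, -0.467, 0.462]
contact_force: [0.5, 5.3, 6.9]
width: 0.0221
```

```bash
python3 - <<'E'
from h import *
st();cf()
g=optics.grab_frame("side")["color"]; cv2.imwrite("pics/s3.png",g)
E
```

```text
t 16.17 pos [595.3 158.  206.9] clamp xy -94.8 1.6 jaw deg 82.12 ydown [ 0.003  0.007 -1.   ] F [0.5 5.3 6.9] w 22.1 q [ 0.49  0.74 -1.19  1.65  0.71  1.24  0.58]
F clamp x,y,z -5.4 -0.2 6.9
torque about clamp y 1.74 [ 1.71 -0.38  0.08]
```

Call:
send_rows:
  increments:
    - {"jaw": 255, "tx": 0.65, "ty": 5, "tz": 0, "rx": 0, "ry": 0, "rz": 0}
    - {"jaw": 255, "tx": 0.65, "ty": 5, "tz": 0, "rx": 0, "ry": 0, "rz": 0}
    - {"jaw": 255, "tx": 0.65, "ty": 5, "tz": 0, "rx": 0, "ry": 0, "rz": 0}
    - {"jaw": 255, "tx": 0.65, "ty": 5, "tz": 0, "rx": 0, "ry": 0, "rz": 0}
    - {"jaw": 255, "tx": 0.65, "ty": 5, "tz": 0, "rx": 0, "ry": 0, "rz": 0}
    - {"jaw": 255, "tx": 0.65, "ty": 5, "tz": 0, "rx": 0, "ry": 0, "rz": 0}
    - {"jaw": 255, "tx": 0.65, "ty": 5, "tz": 0, "rx": 0, "ry": 0, "rz": 0}
    - {"jaw": 255, "tx": 0.13, "ty": 1, "tz": 0, "rx": 0, "ry": 0, "rz": 0}
    - {"jaw": 255, "tx": 0, "ty": 0, "tz": 0, "rx": 0, "ry": 0, "rz": 0}

```text
t: 16.97
position: [0.599, 0.1868, 0.205]
tool_rot: [-0.532, 0.535, 0.462, -0.466]
contact_force: [-2.5, -7.7, 10.1]
width: 0.0222
```

```bash
python3 - <<'E'
from h import *
st();cf()
g=optics.grab_frame("side")["color"]; cv2.imwrite("pics/s4.png",g)
def z(c): return cv2.resize(c[205:235,270:300],None,fx=8,fy=8,interpolation=2)
cv2.imwrite("pics/c8.png",np.vstack([np.hstack([z(cv2.imread(f"pics/{n}.png")) for n in("sb","s2","s3")]),np.hstack([z(g)]*3)]))
E
```

```text
t 16.97 pos [599.  186.8 205. ] clamp xy -123.7 1.7 jaw deg 81.96 ydown [-0.001 -0.007 -1.   ] F [-2.5 -7.7 10.1] w 22.2 q [ 0.41  0.75 -1.16  1.62  0.73  1.27  0.54]
F clamp x,y,z 8.0 -1.5 10.1
torque about clamp y -2.7 [-2.66  0.49  0.14]
```

View pics/c8.png

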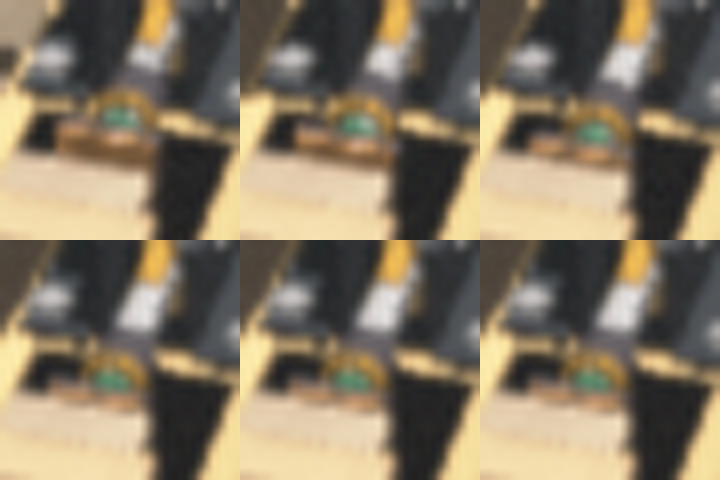

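Pad's top edge sits at rows 118, 125, 133 and 138 over the teeth gained. It slowed on the third tooth, so it has just met the work, and the 8 N reading hardly exceeds the free pull of about 7 N. I'll finish stroke 3, return, and make stroke 4, sampling before the stop.

Call:
send_rows:
  increments:
    - {"jaw": 255, "tx": 0.3, "ty": 2, "tz": 0, "rx": 0, "ry": 0, "rz": 0}
    - {"jaw": 255, "tx": 0.3, "ty": 2, "tz": 0, "rx": 0, "ry": 0, "rz": 0}
    - {"jaw": 255, "tx": 0, "ty": 0, "tz": 0, "rx": 0, "ry": 0, "rz": 0}

```text
t: 17.27
position: [0.5992, 0.1879, 0.2051]
tool_rot: [-0.532, 0.537, 0.46, -0.467]
contact_force: [-7.1, -15.8, 16.0]
width: 0.0218
```

```bash
python3 - <<'E'
from h import *
st();cf()
for i in range(3): cv2.imwrite(f"pics/n3_{i}.png",optics.grab_frame("side")["color"])
E
```

```text
t 17.27 pos [599.2 187.9 205.1] clamp xy -124.9 1.7 jaw deg 81.83 ydown [-0.003 -0.012 -1.   ] F [ -7.1 -15.8  16. ] w 21.8 q [ 0.4   0.76 -1.16  1.61  0.73  1.27  0.53]
F clamp x,y,z 16.6 -5.0 16.0
torque about clamp y -3.79 [-3.64  1.39  0.11]
```

Call:
send_rows:
  increments:
    - {"jaw": 255, "tx": -0.65, "ty": -5, "tz": 0, "rx": 0, "ry": 0, "rz": 0}
    - {"jaw": 255, "tx": -0.65, "ty": -5, "tz": 0, "rx": 0, "ry": 0, "rz": 0}
    - {"jaw": 255, "tx": -0.65, "ty": -5, "tz": 0, "rx": 0, "ry": 0, "rz": 0}
    - {"jaw": 255, "tx": -0.65, "ty": -5, "tz": 0, "rx": 0, "ry": 0, "rz": 0}
    - {"jaw": 255, "tx": -0.65, "ty": -5, "tz": 0, "rx": 0, "ry": 0, "rz": 0}
    - {"jaw": 255, "tx": -0.65, "ty": -5, "tz": 0, "rx": 0, "ry": 0, "rz": 0}
    - {"jaw": 255, "tx": -0.65, "ty": -5, "tz": 0, "rx": 0, "ry": 0, "rz": 0}
    - {"jaw": 255, "tx": -0.65, "ty": -5, "tz": 0, "rx": 0, "ry": 0, "rz": 0}
    - {"jaw": 255, "tx": 0, "ty": 0, "tz": 0, "rx": 0, "ry": 0, "rz": 0}

```text
t: 18.17
position: [0.5954, 0.158, 0.2076]
tool_rot: [0.534, -0.532, -0.467, 0.462]
contact_force: [-0.6, 3.4, 13.0]
width: 0.0221
```

```bash
python3 - <<'E'
from h import *
st();cf()
E
```

```text
t 18.17 pos [595.4 158.  207.6] clamp xy -94.7 1.8 jaw deg 82.13 ydown [ 0.004  0.007 -1.   ] F [-0.6  3.4 13. ] w 22.1 q [ 0.49  0.74 -1.19  1.65  0.71  1.25  0.58]
F clamp x,y,z -3.3 -1.0 13.0
torque about clamp y 1.28 [ 1.29 -0.01  0.12]
```

Call:
send_rows:
  increments:
    - {"jaw": 255, "tx": 0.65, "ty": 5, "tz": 0, "rx": 0, "ry": 0, "rz": 0}
    - {"jaw": 255, "tx": 0.65, "ty": 5, "tz": 0, "rx": 0, "ry": 0, "rz": 0}
    - {"jaw": 255, "tx": 0.65, "ty": 5, "tz": 0, "rx": 0, "ry": 0, "rz": 0}
    - {"jaw": 255, "tx": 0.65, "ty": 5, "tz": 0, "rx": 0, "ry": 0, "rz": 0}
    - {"jaw": 255, "tx": 0.65, "ty": 5, "tz": 0, "rx": 0, "ry": 0, "rz": 0}
    - {"jaw": 255, "tx": 0.65, "ty": 5, "tz": 0, "rx": 0, "ry": 0, "rz": 0}
    - {"jaw": 255, "tx": 0.65, "ty": 5, "tz": 0, "rx": 0, "ry": 0, "rz": 0}
    - {"jaw": 255, "tx": 0.13, "ty": 1, "tz": 0, "rx": 0, "ry": 0, "rz": 0}
    - {"jaw": 255, "tx": 0, "ty": 0, "tz": 0, "rx": 0, "ry": 0, "rz": 0}

```text
t: 18.92
position: [0.599, 0.186, 0.2058]
tool_rot: [-0.532, 0.536, 0.461, -0.466]
contact_force: [-4.1, -10.7, 17.4]
width: 0.0221
```

```bash
python3 - <<'E'
from h import *
st();cf()
E
```

```text
t 18.92 pos [599.  186.  205.8] clamp xy -123.0 1.8 jaw deg 81.94 ydown [-0.001 -0.009 -1.   ] F [ -4.1 -10.7  17.4] w 22.1 q [ 0.41  0.75 -1.17  1.62  0.73  1.27  0.54]
F clamp x,y,z 11.2 -2.6 17.4
torque about clamp y -3.27 [-3.16  1.07  0.2 ]
```

Pull 11.2 N just short of the stop, against about 7 N free, 8 N on stroke 3. I'll complete this stroke, then compare pictures.

Call:
send_rows:
  increments:
    - {"jaw": 255, "tx": 0.3, "ty": 2.5, "tz": 1, "rx": 0, "ry": 0, "rz": 0}
    - {"jaw": 255, "tx": 0.3, "ty": 2.5, "tz": 1, "rx": 0, "ry": 0, "rz": 0}
    - {"jaw": 255, "tx": 0, "ty": 0, "tz": 0, "rx": 0, "ry": 0, "rz": 0}

```text
t: 19.17
position: [0.5993, 0.1879, 0.206]
tool_rot: [-0.532, 0.537, 0.459, -0.467]
contact_force: [-4.4, -15.6, 11.9]
width: 0.022
```

```bash
python3 - <<'E'
from h import *
st();cf()
for i in range(3): cv2.imwrite(f"pics/n4_{i}.png",optics.grab_frame("side")["color"])
st();cf()
avg=lambda ns: np.mean([cv2.imread(f"pics/{n}.png").astype(float) for n in ns],0).astype(np.uint8)
z=lambda c: cv2.resize(c[208:232,272:296],(380,380),interpolation=2)
cv2.imwrite("pics/c9.png",np.hstack([z(avg(["n3_0","n3_1","n3_2"])),z(avg(["n4_0","n4_1","n4_2"]))]))
E
```

```text
t 19.17 pos [599.3 187.9 206. ] clamp xy -124.9 1.8 jaw deg 81.81 ydown [-0.004 -0.013 -1.   ] F [ -4.4 -15.6  11.9] w 22.0 q [ 0.4   0.75 -1.16  1.61  0.73  1.28  0.53]
F clamp x,y,z 16.1 -2.4 11.9
torque about clamp y -3.88 [-3.78  1.02  0.13]
t 19.32 pos [599.3 187.9 206. ] clamp xy -124.9 1.8 jaw deg 81.8 ydown [-0.004 -0.013 -1.   ] F [ -3.6 -14.7  10.9] w 21.9 q [ 0.4   0.75 -1.16  1.61  0.73  1.28  0.53]
F clamp x,y,z 15.0 -1.7 10.9
torque about clamp y -3.82 [-3.74  0.91  0.12]
```

View pics/c9.png

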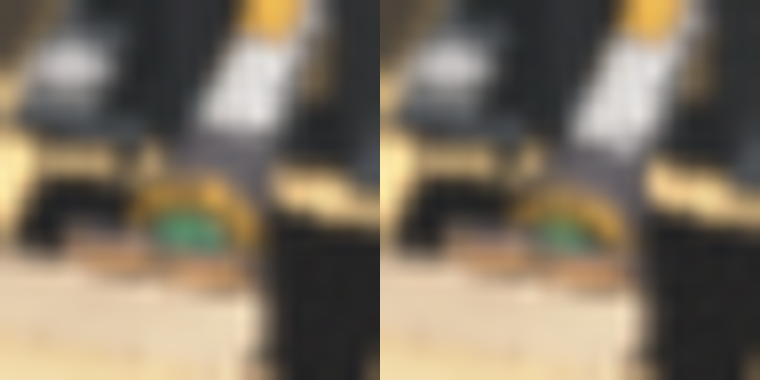

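The pad is unmoved between tooth 3 and tooth 4, while the sleeve's brass mouth slid about half-way over the green. That agrees with a pull of about 11 N, so there are no more strokes. I'll swing the lever to rest and release.

Call:
send_rows:
  increments:
    - {"jaw": 255, "tx": -0.65, "ty": -5, "tz": 1, "rx": 0, "ry": 0, "rz": 0}
    - {"jaw": 255, "tx": -0.65, "ty": -5, "tz": 1, "rx": 0, "ry": 0, "rz": 0}
    - {"jaw": 255, "tx": -0.65, "ty": -5, "tz": 0, "rx": 0, "ry": 0, "rz": 0}
    - {"jaw": 255, "tx": -0.65, "ty": -5, "tz": 0, "rx": 0, "ry": 0, "rz": 0}
    - {"jaw": 255, "tx": -0.65, "ty": -5, "tz": 0, "rx": 0, "ry": 0, "rz": 0}
    - {"jaw": 255, "tx": -0.65, "ty": -5, "tz": 0, "rx": 0, "ry": 0, "rz": 0}
    - {"jaw": 255, "tx": -0.65, "ty": -5, "tz": 0, "rx": 0, "ry": 0, "rz": 0}
    - {"jaw": 255, "tx": -0.65, "ty": -5, "tz": 0, "rx": 0, "ry": 0, "rz": 0}
    - {"jaw": 255, "tx": -0.2, "ty": -1.5, "tz": 0, "rx": 0, "ry": 0, "rz": 0}
    - {"jaw": 255, "tx": 0, "ty": 0, "tz": 0, "rx": 0, "ry": 0, "rz": 0}

```text
t: 20.15
position: [0.5953, 0.1575, 0.2085]
tool_rot: [0.535, -0.532, -0.467, 0.462]
contact_force: [8.4, 7.5, -8.1]
width: 0.022
```

```bash
python3 - <<'E'
from h import *
st();cf()
E
```

```text
t 20.15 pos [595.3 157.5 208.5] clamp xy -94.3 1.8 jaw deg 82.14 ydown [ 0.003  0.008 -1.   ] F [ 8.4  7.5 -8.1] w 22.0 q [ 0.49  0.74 -1.19  1.65  0.71  1.25  0.59]
F clamp x,y,z -8.5 7.4 -8.1
torque about clamp y 2.2 [ 2.   -1.65  0.05]
```

Call:
send_rows:
  increments:
    - {"jaw": 255, "tx": 1, "ty": 1, "tz": -1.5, "rx": 0, "ry": 0, "rz": 0}
    - {"jaw": 120, "tx": 0, "ty": 0, "tz": 0, "rx": 0, "ry": 0, "rz": 0}
    - {"jaw": 0, "tx": 0, "ty": 0, "tz": 0, "rx": 0, "ry": 0, "rz": 0}
    - {"jaw": 0, "tx": 0, "ty": 0, "tz": 0, "rx": 0, "ry": 0, "rz": 0}
    - {"jaw": 0, "tx": 0, "ty": 0, "tz": 0, "rx": 0, "ry": 0, "rz": 0}
    - {"jaw": 0, "tx": 0, "ty": 0, "tz": 0, "rx": 0, "ry": 0, "rz": 0}
    - {"jaw": 0, "tx": 0, "ty": 0, "tz": 15, "rx": 0, "ry": 0, "rz": 0}
    - {"jaw": 0, "tx": 0, "ty": 0, "tz": 30, "rx": 0, "ry": 0, "rz": 0}
    - {"jaw": 0, "tx": 0, "ty": 0, "tz": 35, "rx": 0, "ry": 0, "rz": 0}
    - {"jaw": 0, "tx": -10, "ty": 10, "tz": 30, "rx": 0, "ry": 0, "rz": 0}
    - {"jaw": 0, "tx": -25, "ty": 25, "tz": 0, "rx": 0, "ry": 0, "rz": 0}
    - {"jaw": 0, "tx": -25, "ty": 25, "tz": 0, "rx": 0, "ry": 0, "rz": 0}

```text
t: 21.15
position: [0.5363, 0.2157, 0.3203]
tool_rot: [-0.534, 0.535, 0.465, -0.461]
contact_force: [-0.9, 1.2, -0.9]
width: 0.0856
```

Call:
send_rows:
  increments:
    - {"jaw": 0, "tx": -25, "ty": 30, "tz": 0, "rx": 0, "ry": 0, "rz": 0}
    - {"jaw": 0, "tx": -25, "ty": 30, "tz": 0, "rx": 0, "ry": 0, "rz": 0}
    - {"jaw": 0, "tx": -25, "ty": 30, "tz": 0, "rx": 0, "ry": 0, "rz": 0}
    - {"jaw": 0, "tx": -25, "ty": 30, "tz": 0, "rx": 0, "ry": 0, "rz": 0}
    - {"jaw": 0, "tx": 0, "ty": 30, "tz": 0, "rx": 0, "ry": 0, "rz": 0}
    - {"jaw": 0, "tx": 0, "ty": 0, "tz": 0, "rx": 0, "ry": 0, "rz": 0}

```text
t: 21.65
position: [0.4306, 0.3722, 0.3195]
tool_rot: [0.532, -0.53, -0.469, 0.466]
contact_force: [-0.8, -0.2, 0.2]
width: 0.0856
```

```bash
python3 - <<'E'
from h import *
st();cf()
f=optics.grab_frame("top"); g=optics.grab_frame("side")
o=np.zeros((600,800,3),np.uint8); o[:315,:787]=cv2.resize(f["color"][108:178,195:370],None,fx=4.5,fy=4.5,interpolation=2)[:315]
o[320:600,:280]=cv2.resize(g["color"][140:210,250:320],(280,280),interpolation=2)
o[320:600,290:570]=cv2.resize(g["color"][205:240,268:303],(280,280),interpolation=2)
o[320:600,580:800]=cv2.resize(g["color"][240:320,195:258],(220,280),interpolation=2)
cv2.imwrite("pics/c10.png",o)
ex=np.array([-0.12937123,-0.99159623]); O=np.array([0.58136876,0.06428288])
print("rest grip expected px top", 4.5*(proj(f,[*(O-ex*.0947),.234])-[195,108]+.5),"work end",4.5*(proj(f,[*(O-ex*.1253),.234])-[195,108]+.5))
E
```

```text
t 21.65 pos [430.6 372.2 319.5] clamp xy -285.8 -189.4 jaw deg 82.69 ydown [ 0.001  0.005 -1.   ] F [-0.8 -0.2  0.2] w 85.6 q [ 0.16  0.55 -1.29  1.64  0.53  1.36  0.24]
F clamp x,y,z 0.3 -0.7 0.2
torque about clamp y -0.02 [-0.03 -0.02 -0.01]Traceback (most recent call last):
  File "<stdin>", line 4, in <module>
ValueError: could not broadcast input array from shape (315,788,3) into shape (315,787,3)
```

```bash
python3 - <<'E'
from h import *
f=optics.grab_frame("top"); g=optics.grab_frame("side")
o=np.zeros((600,800,3),np.uint8); o[:315,:788]=cv2.resize(f["color"][108:178,195:370],None,fx=4.5,fy=4.5,interpolation=2)[:315]
o[320:600,:280]=cv2.resize(g["color"][140:210,250:320],(280,280),interpolation=2)
o[320:600,290:570]=cv2.resize(g["color"][205:240,268:303],(280,280),interpolation=2)
o[320:600,580:800]=cv2.resize(g["color"][240:320,195:258],(220,280),interpolation=2)
cv2.imwrite("pics/c10.png",o)
ex=np.array([-0.12937123,-0.99159623]); O=np.array([0.58136876,0.06428288])
for d in(.0947,.1253): print("top px of grip", 4.5*(proj(f,[*(O-ex*d),.234])-[195,108]+.5))
E
```

```text
top px of grip [134.17944888 106.50229385]
top px of grip [83.04170726 99.06371879]
```

View pics/c10.png

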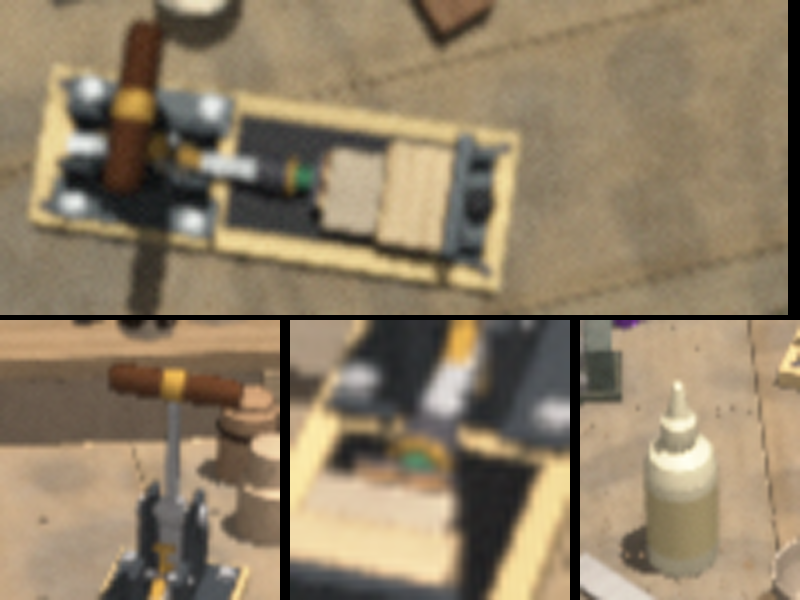

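The lever is at rest (grip at (133,104), expected (134,107)), the blocks are against the stop and the bottle stands. I'll quantify the compression along the stem from the top images.

```bash
python3 - <<'E'
from h import *
now=np.mean([optics.grab_frame("top")["color"].astype(float) for _ in range(4)],0); f=optics.grab_frame("top"); old=cv2.imread("pics/top0.png").astype(float)
ex=np.array([-0.12937123,-0.99159623]); ey=np.array([.9916,-.1294]); O=np.array([0.58136876,0.06428288])
xs=np.arange(-34,32,2)
for n,im in(("old",old),("now",now)):
    r=[]
    for x in xs:
        v=[]
        for y in(-5,-3,-1):
            p=proj(f,[*(O+(ex*x+ey*y)/1e3),.045]).astype(np.float32); v.append(cv2.getRectSubPix(im.astype(np.float32),(1,1),(float(p[0]),float(p[1])))[0,0])
        b,g,rr=np.mean(v,0); r.append((int(x),int(rr),int(g),int(b)))
    print(n,r)
E
```

```text
old [(-34, 76, 75, 79), (-32, 76, 75, 79), (-30, 79, 78, 78), (-28, 89, 83, 76), (-26, 118, 103, 79), (-24, 146, 124, 87), (-22, 168, 147, 109), (-20, 169, 157, 128), (-18, 158, 160, 140), (-16, 126, 145, 125), (-14, 95, 130, 106), (-12, 68, 116, 87), (-10, 61, 112, 81), (-8, 62, 111, 80), (-6, 72, 112, 86), (-4, 85, 112, 95), (-2, 97, 111, 102), (0, 105, 108, 104), (2, 115, 105, 96), (4, 124, 104, 86), (6, 131, 107, 81), (8, 120, 98, 76), (10, 100, 85, 71), (12, 82, 75, 70), (14, 72, 70, 69), (16, 68, 67, 68), (18, 69, 68, 68), (20, 69, 69, 69), (22, 70, 69, 69), (24, 70, 69, 69), (26, 70, 70, 69), (28, 69, 69, 70), (30, 70, 68, 69)]
now [(-34, 172, 175, 173), (-32, 167, 171, 168), (-30, 154, 157, 155), (-28, 131, 132, 132), (-26, 102, 103, 103), (-24, 78, 79, 80), (-22, 67, 67, 69), (-20, 64, 64, 66), (-18, 64, 64, 67), (-16, 65, 64, 67), (-14, 65, 65, 67), (-12, 65, 65, 68), (-10, 69, 67, 68), (-8, 82, 75, 68), (-6, 104, 88, 66), (-4, 124, 104, 66), (-2, 130, 115, 67), (0, 110, 112, 66), (2, 84, 106, 67), (4, 61, 100, 68), (6, 52, 98, 68), (8, 54, 96, 70), (10, 60, 95, 74), (12, 73, 93, 81), (14, 83, 92, 85), (16, 92, 90, 86), (18, 104, 92, 81), (20, 121, 102, 83), (22, 145, 122, 94), (24, 167, 146, 117), (26, 184, 166, 137), (28, 191, 174, 145), (30, 193, 176, 148)]
```

```bash
python3 - <<'E'
from h import *
now=np.mean([optics.grab_frame("top")["color"].astype(float) for _ in range(4)],0); f=optics.grab_frame("top"); old=cv2.imread("pics/top0.png").astype(float)
ex=np.array([-0.12937123,-0.99159623]); ey=np.array([.9916,-.1294]); O=np.array([0.58136876,0.06428288])
xs=np.arange(-75,20,1.)
P={}
for n,im in(("old",old),("now",now)):
    P[n]=np.array([np.mean([cv2.getRectSubPix(im.astype(np.float32),(1,1),tuple(map(float,proj(f,[*(O+(ex*x+ey*y)/1e3),.045]))))[0,0] for y in(-5,-3,-1)],0) for x in xs])
    print(n,[(int(x),int(p[2]),int(p[2]-p[0])) for x,p in list(zip(xs,P[n]))[:75:2]])
a=P["old"]; 
for s in range(14,29):
    i=(xs>=-46)&(xs<=-23); x2=xs[i]+s
    b=np.array([np.interp(x2,xs,P["now"][:,k]) for k in range(3)]).T; A=a[i]
    print(s,np.corrcoef(A[:,2],b[:,2])[0,1].round(3),np.corrcoef((A[:,2]-A[:,0]),(b[:,2]-b[:,0]))[0,1].round(3))
E
```

```text
old [(-75, 138, 66), (-73, 138, 68), (-71, 137, 69), (-69, 136, 70), (-67, 138, 62), (-65, 142, 50), (-63, 149, 29), (-61, 160, 14), (-59, 171, 4), (-57, 183, 1), (-55, 193, 0), (-53, 201, 0), (-51, 193, 1), (-49, 174, 2), (-47, 137, 1), (-45, 105, 0), (-43, 81, -1), (-41, 76, -2), (-39, 74, -2), (-37, 74, -3), (-35, 75, -2), (-33, 76, -2), (-31, 76, -2), (-29, 84, 7), (-27, 102, 24), (-25, 133, 52), (-23, 157, 59), (-21, 172, 53), (-19, 166, 28), (-17, 142, 9), (-15, 110, -6), (-13, 81, -14), (-11, 64, -19), (-9, 59, -19), (-7, 67, -16), (-5, 78, -12), (-3, 92, -8), (-1, 101, -2)]
now [(-75, 120, 57), (-73, 123, 59), (-71, 125, 59), (-69, 129, 57), (-67, 139, 45), (-65, 151, 32), (-63, 159, 16), (-61, 162, 6), (-59, 164, 0), (-57, 171, 0), (-55, 179, 0), (-53, 186, 1), (-51, 185, 2), (-49, 181, 2), (-47, 176, 2), (-45, 172, 2), (-43, 168, 1), (-41, 165, 0), (-39, 164, 0), (-37, 167, 0), (-35, 171, 0), (-33, 170, 0), (-31, 165, 0), (-29, 142, 0), (-27, 115, -1), (-25, 86, -1), (-23, 72, -1), (-21, 63, -2), (-19, 63, -2), (-17, 64, -2), (-15, 64, -2), (-13, 65, -2), (-11, 67, 0), (-9, 71, 3), (-7, 93, 26), (-5, 114, 48), (-3, 132, 66), (-1, 119, 53)]
14 0.047 0.61
15 0.157 0.723
16 0.314 0.812
17 0.534 0.89
18 0.781 0.95
19 0.957 0.985
20 0.995 0.995
21 0.939 0.988
22 0.833 0.941
23 0.69 0.846
24 0.504 0.695
25 0.283 0.487
26 0.037 0.232
27 -0.202 -0.03
28 -0.394 -0.254
```

```bash
python3 - <<'E'
from h import *
g=optics.grab_frame("side"); now=[optics.grab_frame("side")["color"] for _ in range(3)]
rd=lambda ns:np.mean([cv2.imread(f"pics/{n}.png").astype(float) for n in ns],0)
I={"start":rd(["sb"]),"t1rest":rd(["s2"]),"t1end":rd(["s1"]),"t2rest":rd(["s3"]),"t3end-":rd(["s4"]),"t3end":rd(["n3_0","n3_1","n3_2"]),"t4end":rd(["n4_0","n4_1","n4_2"]),"now":np.mean([x.astype(float) for x in now],0)}
ex=np.array([-0.12937123,-0.99159623]); ey=np.array([.9916,-.1294]); O=np.array([0.58136876,0.06428288])
xs=np.arange(-75,30,.5)
def prof(im): return np.array([np.mean([cv2.getRectSubPix(im.astype(np.float32),(1,1),tuple(map(float,proj(g,[*(O+(ex*x+ey*y)/1e3),.05]))))[0,0] for y in(-2,0,2)],0) for x in xs])
P={k:prof(v) for k,v in I.items()}
i=(xs>=-62)&(xs<=-22)
print([tuple(int(v) for v in (x,*p)) for x,p in zip(xs[i],P["now"][i])][::6])
for k in P:
    best=[]
    for s in np.arange(-30,14,.5):
        j=(xs>=-40)&(xs<=0)   # template from 'now' : steel end, sleeve, brass
        b=np.array([np.interp(xs[j]+s,xs,P[k][:,c]) for c in range(3)]).T
        best.append((np.corrcoef(P["now"][j].ravel(),b.ravel())[0,1].round(3),float(s)))
    print(k,sorted(best)[-3:])
E
```

```text
[(-62, 67, 127, 163), (-59, 75, 126, 156), (-56, 84, 126, 153), (-53, 99, 128, 148), (-50, 113, 132, 146), (-47, 126, 137, 147), (-44, 135, 142, 148), (-41, 137, 142, 148), (-38, 138, 142, 147), (-35, 142, 145, 149), (-32, 145, 146, 150), (-29, 146, 147, 149), (-26, 147, 147, 148), (-23, 139, 138, 140)]
start [(np.float64(0.869), -16.5), (np.float64(0.872), -15.5), (np.float64(0.873), -16.0)]
t1rest [(np.float64(0.961), -11.5), (np.float64(0.962), -12.5), (np.float64(0.964), -12.0)]
t1end [(np.float64(0.965), -12.5), (np.float64(0.966), -11.5), (np.float64(0.968), -12.0)]
t2rest [(np.float64(0.993), -6.0), (np.float64(0.995), -7.0), (np.float64(0.995), -6.5)]
t3end- [(np.float64(0.995), -2.0), (np.float64(0.996), -1.0), (np.float64(0.997), -1.5)]
t3end [(np.float64(0.997), -0.5), (np.float64(0.998), -1.5), (np.float64(0.999), -1.0)]
t4end [(np.float64(0.993), 4.0), (np.float64(0.994), 3.0), (np.float64(0.995), 3.5)]
now [(np.float64(0.998), -0.5), (np.float64(0.998), 0.5), (np.float64(1.0), 0.0)]
```

Measurement: the bar stands only about 18–20 mm from its start, so 3 teeth are held. On stroke 4 it advanced about 4.5 mm and fell back, so that tooth was not caught. The brass mouth is only about 2 mm into the green and the spring only about 3–5 mm compressed (7–12 N), so tooth 4 is still needed. I'll re-grip and repeat the stroke, firmly to both stops.

Call:
send_rows:
  increments:
    - {"jaw": 0, "tx": 20, "ty": -30, "tz": 0, "rx": 0, "ry": 0, "rz": 0}
    - {"jaw": 0, "tx": 25, "ty": -30, "tz": 0, "rx": 0, "ry": 0, "rz": 0}
    - {"jaw": 0, "tx": 25, "ty": -30, "tz": 0, "rx": 0, "ry": 0, "rz": 0}
    - {"jaw": 0, "tx": 25, "ty": -30, "tz": 0, "rx": 0, "ry": 0, "rz": 0}
    - {"jaw": 0, "tx": 25, "ty": -30, "tz": 0, "rx": 0, "ry": 0, "rz": 0}
    - {"jaw": 0, "tx": 22, "ty": -30, "tz": 0, "rx": 0, "ry": 0, "rz": 0}
    - {"jaw": 0, "tx": 22, "ty": -33, "tz": 0, "rx": 0, "ry": 0, "rz": 0}
    - {"jaw": 0, "tx": 0, "ty": 0, "tz": 0, "rx": 0, "ry": 0, "rz": 0}
    - {"jaw": 0, "tx": 0, "ty": 0, "tz": 0, "rx": 0, "ry": 0, "rz": 0}

```text
t: 23.3
position: [0.601, 0.1486, 0.3162]
tool_rot: [0.535, -0.535, -0.462, 0.463]
contact_force: [-1.1, 0.5, -0.3]
width: 0.0853
```

```bash
python3 - <<'E'
from h import *
st()
E
```

```text
t 23.3 pos [601.  148.6 316.2] clamp xy -86.2 8.5 jaw deg 81.66 ydown [-0.001  0.001 -1.   ] F [-1.1  0.5 -0.3] w 85.3 q [ 0.52  0.65 -1.26  1.51  0.62  1.43  0.66]
```

Call:
send_rows:
  increments:
    - {"jaw": 0, "tx": -6, "ty": 9, "tz": 0, "rx": 0, "ry": 0, "rz": 0.8}
    - {"jaw": 0, "tx": 0, "ty": 0, "tz": -25, "rx": 0, "ry": 0, "rz": 0}
    - {"jaw": 0, "tx": 0, "ty": 0, "tz": -25, "rx": 0, "ry": 0, "rz": 0}
    - {"jaw": 0, "tx": 0, "ty": 0, "tz": -25, "rx": 0, "ry": 0, "rz": 0}
    - {"jaw": 0, "tx": 0, "ty": 0, "tz": -25, "rx": 0, "ry": 0, "rz": 0}
    - {"jaw": 0, "tx": 0, "ty": 0, "tz": -11, "rx": 0, "ry": 0, "rz": 0}
    - {"jaw": 100, "tx": 0, "ty": 0, "tz": 0, "rx": 0, "ry": 0, "rz": 0}
    - {"jaw": 255, "tx": 0, "ty": 0, "tz": 0, "rx": 0, "ry": 0, "rz": 0}
    - {"jaw": 255, "tx": 0, "ty": 0, "tz": 0, "rx": 0, "ry": 0, "rz": 0}
    - {"jaw": 255, "tx": 0, "ty": 0, "tz": 0, "rx": 0, "ry": 0, "rz": 0}
    - {"jaw": 255, "tx": 0, "ty": 0, "tz": 0, "rx": 0, "ry": 0, "rz": 0}
    - {"jaw": 255, "tx": 0, "ty": 0, "tz": 0, "rx": 0, "ry": 0, "rz": 0}

```text
t: 24.3
position: [0.594, 0.1615, 0.2078]
tool_rot: [-0.53, 0.531, 0.468, -0.467]
contact_force: [-1.9, 0.1, 5.5]
width: 0.0219
```

Call:
send_rows:
  increments:
    - {"jaw": 255, "tx": -0.26, "ty": -2, "tz": 0, "rx": 0, "ry": 0, "rz": 0}
    - {"jaw": 255, "tx": -0.26, "ty": -2, "tz": 0, "rx": 0, "ry": 0, "rz": 0}
    - {"jaw": 255, "tx": 0, "ty": 0, "tz": 0, "rx": 0, "ry": 0, "rz": 0}

```text
t: 24.55
position: [0.5936, 0.1589, 0.2075]
tool_rot: [0.531, -0.53, -0.47, 0.466]
contact_force: [0.6, 3.7, 5.3]
width: 0.0221
```

```bash
python3 - <<'E'
from h import *
st();cf()
E
```

```text
t 24.55 pos [593.6 158.9 207.5] clamp xy -95.4 -0.1 jaw deg 82.86 ydown [ 0.002  0.004 -1.   ] F [0.6 3.7 5.3] w 22.1 q [ 0.48  0.73 -1.19  1.66  0.71  1.25  0.59]
F clamp x,y,z -3.7 0.1 5.3
torque about clamp y 1.34 [ 1.33 -0.19 -0.1 ]
```

Call:
send_rows:
  increments:
    - {"jaw": 255, "tx": -0.26, "ty": -2, "tz": 0, "rx": 0, "ry": 0, "rz": 0}
    - {"jaw": 255, "tx": -0.26, "ty": -2, "tz": 0, "rx": 0, "ry": 0, "rz": 0}
    - {"jaw": 255, "tx": 0, "ty": 0, "tz": 0, "rx": 0, "ry": 0, "rz": 0}

```text
t: 24.8
position: [0.5934, 0.1578, 0.2074]
tool_rot: [0.531, -0.528, -0.472, 0.465]
contact_force: [3.4, 11.1, -0.8]
width: 0.0221
```

```bash
python3 - <<'E'
from h import *
st();cf()
E
```

```text
t 24.8 pos [593.4 157.8 207.4] clamp xy -94.3 -0.2 jaw deg 82.96 ydown [ 0.004  0.009 -1.   ] F [ 3.4 11.1 -0.8] w 22.1 q [ 0.49  0.73 -1.19  1.66  0.71  1.24  0.6 ]
F clamp x,y,z -11.5 1.9 -0.8
torque about clamp y 2.98 [ 2.89 -0.89 -0.17]
```

Call:
send_rows:
  increments:
    - {"jaw": 255, "tx": 0.65, "ty": 5, "tz": 0, "rx": 0, "ry": 0, "rz": 0}
    - {"jaw": 255, "tx": 0.65, "ty": 5, "tz": 0, "rx": 0, "ry": 0, "rz": 0}
    - {"jaw": 255, "tx": 0.65, "ty": 5, "tz": 0, "rx": 0, "ry": 0, "rz": 0}
    - {"jaw": 255, "tx": 0.65, "ty": 5, "tz": 0, "rx": 0, "ry": 0, "rz": 0}
    - {"jaw": 255, "tx": 0.65, "ty": 5, "tz": 0, "rx": 0, "ry": 0, "rz": 0}
    - {"jaw": 255, "tx": 0.65, "ty": 5, "tz": 0, "rx": 0, "ry": 0, "rz": 0}
    - {"jaw": 255, "tx": 0.65, "ty": 5, "tz": 0, "rx": 0, "ry": 0, "rz": 0}
    - {"jaw": 255, "tx": 0.4, "ty": 3, "tz": 0, "rx": 0, "ry": 0, "rz": 0}
    - {"jaw": 255, "tx": 0, "ty": 0, "tz": 0, "rx": 0, "ry": 0, "rz": 0}

```text
t: 25.55
position: [0.5968, 0.1834, 0.2063]
tool_rot: [-0.528, 0.534, 0.463, -0.471]
contact_force: [-6.4, -14.9, 15.9]
width: 0.0219
```

```bash
python3 - <<'E'
from h import *
st();cf()
E
```

```text
t 25.55 pos [596.8 183.4 206.3] clamp xy -120.1 -0.1 jaw deg 82.61 ydown [-0.003 -0.014 -1.   ] F [ -6.4 -14.9  15.9] w 21.9 q [ 0.41  0.75 -1.16  1.62  0.72  1.27  0.55]
F clamp x,y,z 15.6 -4.5 15.9
torque about clamp y -4.17 [-4.01  1.51  0.01]
```

Call:
send_rows:
  increments:
    - {"jaw": 255, "tx": 0.3, "ty": 2.5, "tz": 0, "rx": 0, "ry": 0, "rz": 0}
    - {"jaw": 255, "tx": 0.3, "ty": 2.5, "tz": 0, "rx": 0, "ry": 0, "rz": 0}
    - {"jaw": 255, "tx": 0.3, "ty": 2.5, "tz": 0, "rx": 0, "ry": 0, "rz": 0}
    - {"jaw": 255, "tx": 0.13, "ty": 1, "tz": 0, "rx": 0, "ry": 0, "rz": 0}
    - {"jaw": 255, "tx": 0, "ty": 0, "tz": 0, "rx": 0, "ry": 0, "rz": 0}

```text
t: 25.97
position: [0.5975, 0.1882, 0.2063]
tool_rot: [-0.528, 0.536, 0.46, -0.472]
contact_force: [-10.8, -22.9, 21.8]
width: 0.022
```

```bash
cat > bar.py <<'E'
from h import *
g=optics.grab_frame("side")
I={k:np.mean([cv2.imread(f"pics/{n}.png").astype(float) for n in ns],0) for k,ns in {"t2rest":["s3"],"t3end":["n3_0","n3_1","n3_2"],"t4end":["n4_0","n4_1","n4_2"]}.items()}
I["NOW"]=np.mean([optics.grab_frame("side")["color"].astype(float) for _ in range(3)],0)
ex=np.array([-0.12937123,-0.99159623]); ey=np.array([.9916,-.1294]); O=np.array([0.58136876,0.06428288])
xs=np.arange(-75,30,.5)
def prof(im): return np.array([np.mean([cv2.getRectSubPix(im.astype(np.float32),(1,1),tuple(map(float,proj(g,[*(O+(ex*x+ey*y)/1e3),.05]))))[0,0] for y in(-2,0,2)],0) for x in xs])
P={k:prof(v) for k,v in I.items()}; j=(xs>=-45)&(xs<=-5)
for k in P: print(k,max((np.corrcoef(P["t3end"][j].ravel(),np.array([np.interp(xs[j]+s,xs,P[k][:,c]) for c in range(3)]).T.ravel())[0,1].round(3),float(s)) for s in np.arange(-12,16,.5)))
E
python3 - <<'E'
from h import *
st();cf()
E
python3 bar.py
```

```text
t 25.97 pos [597.5 188.2 206.3] clamp xy -125.0 -0.0 jaw deg 82.45 ydown [-0.005 -0.02  -1.   ] F [-10.8 -22.9  21.8] w 22.0 q [ 0.4   0.75 -1.16  1.61  0.73  1.28  0.54]
F clamp x,y,z 24.1 -7.7 21.8
torque about clamp y -5.65 [-5.38  2.41 -0.03]
t2rest (np.float64(0.986), -5.0)
t3end (np.float64(1.0), 0.0)
t4end (np.float64(0.997), 4.5)
NOW (np.float64(0.952), 6.5)
```

Pull is 4–5 N higher than on stroke 4 at the same angle. So stroke 4's tooth was held after all; the loaded bar just settles back a few mm onto the pawl. This stroke therefore gained tooth 5. From the stem image at tooth 4 (mouth about 2 mm into an 11.6 mm band), one more tooth puts it about 8 mm in, still within the green. No more strokes: back to rest, release, and check.

Call:
send_rows:
  increments:
    - {"jaw": 255, "tx": -0.65, "ty": -5, "tz": 1, "rx": 0, "ry": 0, "rz": 0}
    - {"jaw": 255, "tx": -0.65, "ty": -5, "tz": 1, "rx": 0, "ry": 0, "rz": 0}
    - {"jaw": 255, "tx": -0.65, "ty": -5, "tz": 0, "rx": 0, "ry": 0, "rz": 0}
    - {"jaw": 255, "tx": -0.65, "ty": -5, "tz": 0, "rx": 0, "ry": 0, "rz": 0}
    - {"jaw": 255, "tx": -0.65, "ty": -5, "tz": 0, "rx": 0, "ry": 0, "rz": 0}
    - {"jaw": 255, "tx": -0.65, "ty": -5, "tz": 0, "rx": 0, "ry": 0, "rz": 0}
    - {"jaw": 255, "tx": -0.65, "ty": -5, "tz": 0, "rx": 0, "ry": 0, "rz": 0}
    - {"jaw": 255, "tx": -0.65, "ty": -5, "tz": 0, "rx": 0, "ry": 0, "rz": 0}
    - {"jaw": 255, "tx": -0.65, "ty": -5, "tz": 0, "rx": 0, "ry": 0, "rz": 0}
    - {"jaw": 255, "tx": 0, "ty": 0, "tz": 0, "rx": 0, "ry": 0, "rz": 0}

```text
t: 27.0
position: [0.5935, 0.1578, 0.2088]
tool_rot: [0.531, -0.529, -0.471, 0.465]
contact_force: [4.8, 6.3, -3.6]
width: 0.0221
```

```bash
python3 - <<'E'
from h import *
st();cf()
E
```

```text
t 27.0 pos [593.5 157.8 208.8] clamp xy -94.3 -0.1 jaw deg 82.91 ydown [ 0.003  0.008 -1.   ] F [ 4.8  6.3 -3.6] w 22.1 q [ 0.49  0.73 -1.19  1.66  0.71  1.24  0.6 ]
F clamp x,y,z -6.9 3.9 -3.6
torque about clamp y 2.06 [ 1.94 -1.1  -0.27]
```

At rest (-94.3). Release and withdraw.

Call:
send_rows:
  increments:
    - {"jaw": 255, "tx": 0.5, "ty": 1, "tz": -1, "rx": 0, "ry": 0, "rz": 0}
    - {"jaw": 120, "tx": 0, "ty": 0, "tz": 0, "rx": 0, "ry": 0, "rz": 0}
    - {"jaw": 0, "tx": 0, "ty": 0, "tz": 0, "rx": 0, "ry": 0, "rz": 0}
    - {"jaw": 0, "tx": 0, "ty": 0, "tz": 0, "rx": 0, "ry": 0, "rz": 0}
    - {"jaw": 0, "tx": 0, "ty": 0, "tz": 0, "rx": 0, "ry": 0, "rz": 0}
    - {"jaw": 0, "tx": 0, "ty": 0, "tz": 0, "rx": 0, "ry": 0, "rz": 0}
    - {"jaw": 0, "tx": 0, "ty": 0, "tz": 15, "rx": 0, "ry": 0, "rz": 0}
    - {"jaw": 0, "tx": 0, "ty": 0, "tz": 30, "rx": 0, "ry": 0, "rz": 0}
    - {"jaw": 0, "tx": 0, "ty": 0, "tz": 35, "rx": 0, "ry": 0, "rz": 0}
    - {"jaw": 0, "tx": -10, "ty": 10, "tz": 30, "rx": 0, "ry": 0, "rz": 0}
    - {"jaw": 0, "tx": -25, "ty": 25, "tz": 0, "rx": 0, "ry": 0, "rz": 0}
    - {"jaw": 0, "tx": -25, "ty": 25, "tz": 0, "rx": 0, "ry": 0, "rz": 0}

```text
t: 28.0
position: [0.5339, 0.2162, 0.3202]
tool_rot: [-0.531, 0.531, 0.468, -0.465]
contact_force: [-0.5, 0.6, 0.5]
width: 0.0855
```

Call:
send_rows:
  increments:
    - {"jaw": 0, "tx": -25, "ty": 30, "tz": 0, "rx": 0, "ry": 0, "rz": 0}
    - {"jaw": 0, "tx": -25, "ty": 30, "tz": 0, "rx": 0, "ry": 0, "rz": 0}
    - {"jaw": 0, "tx": -25, "ty": 30, "tz": 0, "rx": 0, "ry": 0, "rz": 0}
    - {"jaw": 0, "tx": -25, "ty": 30, "tz": 0, "rx": 0, "ry": 0, "rz": 0}
    - {"jaw": 0, "tx": 0, "ty": 30, "tz": 0, "rx": 0, "ry": 0, "rz": 0}
    - {"jaw": 0, "tx": 0, "ty": 0, "tz": 0, "rx": 0, "ry": 0, "rz": 0}

```text
t: 28.5
position: [0.4282, 0.3727, 0.3195]
tool_rot: [0.529, -0.527, -0.472, 0.469]
contact_force: [0.5, -0.2, 0.9]
width: 0.0851
```

```bash
python3 - <<'E'
from h import *
st()
now=np.mean([optics.grab_frame("top")["color"].astype(float) for _ in range(4)],0); f=optics.grab_frame("top"); old=cv2.imread("pics/top0.png").astype(float)
ex=np.array([-0.12937123,-0.99159623]); ey=np.array([.9916,-.1294]); O=np.array([0.58136876,0.06428288])
xs=np.arange(-75,32,1.); P={}
for n,im in(("old",old),("now",now)):
    P[n]=np.array([np.mean([cv2.getRectSubPix(im.astype(np.float32),(1,1),tuple(map(float,proj(f,[*(O+(ex*x+ey*y)/1e3),.045]))))[0,0] for y in(-5,-3,-1)],0) for x in xs])
print([(int(x),int(p[2]),int(p[1]),int(p[0])) for x,p in zip(xs,P["now"]) if x>-14 and x%2==0])
i=(xs>=-46)&(xs<=-23)
print(max((np.corrcoef(P["old"][i,2],np.interp(xs[i]+s,xs,P["now"][:,2]))[0,1].round(3),float(s)) for s in np.arange(14,34,.5)))
o=np.vstack([cv2.resize(now[108:178,195:300],None,fx=6,fy=6,interpolation=2)]).clip(0,255).astype(np.uint8); cv2.imwrite("pics/c11.png",o)
E
```

```text
t 28.5 pos [428.2 372.7 319.5] clamp xy -286.0 -191.8 jaw deg 83.48 ydown [ 0.001  0.005 -1.   ] F [ 0.5 -0.2  0.9] w 85.1 q [ 0.16  0.54 -1.29  1.64  0.53  1.36  0.25]
[(-12, 64, 65, 67), (-10, 66, 66, 68), (-8, 67, 66, 69), (-6, 66, 66, 69), (-4, 74, 71, 69), (-2, 89, 80, 69), (0, 114, 96, 67), (2, 129, 110, 66), (4, 134, 117, 66), (6, 110, 110, 66), (8, 88, 104, 70), (10, 71, 99, 76), (12, 79, 98, 85), (14, 87, 96, 89), (16, 94, 92, 88), (18, 105, 93, 82), (20, 123, 102, 83), (22, 147, 124, 96), (24, 168, 146, 117), (26, 184, 165, 135), (28, 190, 173, 144), (30, 192, 176, 147)]
(np.float64(0.997), 24.5)
```

The bar now stands 24.5 mm from its start and the pad has travelled about 15.3 mm. That is about 9 mm of compression (roughly 23 N), with the mouth mid-green and about 5 mm of green still showing. Handing in.

```bash
python3 -c "
from workcell import robot; print(robot.hand_in())"
```

```text
the job is handed in; nothing more can be done
None
```

I handed the job in at 28.5 s. The pale block is on the bed against the pine and the clamp is tight. The lever is back at rest and released.

**Order of work:** I set the block down, pushed it and the pine up against the stop (8 N, no further give), and pumped four strokes. I then let go, checked, re-gripped and made one more stroke.

**Last checks:**
- **Pressure:** the bar stood 24.5 mm from its start and the pad had travelled about 15.3 mm. That is about 9 mm of spring, roughly 23 N. The brass mouth stood inside the green band.
- **Lever:** the grip was at its rest stop just before I released it (-94.3 mm in the clamp's frame). I could not view a final picture because the picture limit was reached. The image numbers I took along the clamp's axis show the pale block had not shifted.
- **Glue bottle:** it stood upright and untouched in the last picture I viewed, before the fifth stroke. I did not look at it again.

**What disagreed:**
- **Pull readings:** my readings ran high, about 7 N with the pad free where 0 to 5 N is stated. I read 11.2 N near the end of stroke 4.
- **The fifth stroke:** after stroke 4 the mouth was only about 2 mm into the green, and I wrongly took the fourth tooth as not held. On stroke 5 the pull read about 15.6 N on the way and 24 N against the end stop. By my raw readings that is above the 9 to 13 N you gave. By the spring and the green band the pressure is right.
- **Bar travel:** the bar's 24.5 mm does not come to an exact number of teeth. I take the difference to be the bar settling back onto its pawl under load.

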